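# Rebuild a washed gas burner on a table stove

## Task

The stove's burner has been washed and its three parts are leaning in the blue draining rack. Rebuild it in the cup in the middle of the stove: first the silver burner body, wide flange down, then the brass flame ring on it, then the black cap on top, each one let go fully home, level and with its foot in the one below before the next goes on. Set every part down gently instead of letting it drop, and leave the other things on the counter where they stand.

Things in the scene. Friction and masses are not known exactly. Their poses are not given: they have to be found in the camera images.
- stove: fixed steel table stove, 250 x 250 mm, deck 75 mm high, black knob on its -x face. Origin: middle of its footprint on the counter, z up. Four black iron grate arms 9 mm wide run in along its diagonals (45, 135.. deg from its x) from 132 to 48 mm from the middle, 135 to 147 mm above the counter; fingers pass between them along its x or y axis. Low bars (top 85 mm up) lie 90 mm from the middle.
- cup_floor (a point): centre of the floor of the stove's round dark steel cup, 79 mm above the counter, axes as the stove. The cup is 65 mm wide inside, 74 mm outside, 12 mm deep.
- rack: fixed blue draining rack, 310 mm along its y, 95 mm deep. Origin: middle of its footprint, z up. Its face slopes 35 deg and looks to its own -x and up; top edge 81 mm up. Three bays 100 mm apart along y, each with two white pins (8 mm thick, 16 mm tall, 40 mm apart) under the low edge of a part. Each part's underside lies on the face, centred about 52 mm above the counter.
- burner_body: silver cast burner body, 0.24 kg. Origin: centre of its underside; z is its axis, up when in use. Flange 60 mm wide and 10 mm thick (its lower edge tapered in 4 mm), then a drum 48 mm wide up to 38 mm, with a round mouth 40 mm wide and 7 mm deep in its top. Starts leaning on the rack, underside against the slope; home in the cup its origin is at cup_floor.
- flame_ring: brass flame ring (a disc with a rim), about 0.16 kg. Origin: centre of its underside; z is its axis. Foot 35 mm wide and 6 mm high, tapered in 3 mm, then a disc 54 mm wide from 6 to 18 mm, with a round mouth 44 mm wide and 6 mm deep in its top. Starts leaning like the body; home on the body (foot in the body's mouth) its origin is 32 mm above cup_floor.
- burner_cap: black burner cap, about 0.18 kg. Origin: centre of its underside; z is its axis. Foot 39 mm wide and 5 mm high, tapered in 3 mm, then a disc 60 mm wide from 5 to 15 mm, very slightly domed to 17 mm. Starts leaning like the body; home on the ring its origin is 45 mm above cup_floor.
- oil_bottle: amber bottle, red cap, 48 mm wide, 185 mm tall, loose bystander standing between rack and stove; origin centre of its underside
- ramekin: white ramekin, 66 mm wide, 42 mm tall, loose bystander in front of the rack; origin centre of its underside
- spice_jar: glass jar, green lid, 48 mm wide, 85 mm tall, loose bystander behind the rack; origin centre of its underside
- timer: white kitchen timer, 45 x 75 x 30 mm, loose bystander in front of the stove; origin centre of its underside
- pepper_mill: dark wooden pepper mill, 52 mm wide, 150 mm tall, loose bystander at the back; origin centre of its underside
There are look-alikes about, which are no part of the job. What is meant by the flame_ring is not turquoise, and is the larger of those in its own colour. Leave any pink look-alike of the burner_body alone.

How it is judged:
By the outcome, as a careful person would: the job done as asked, in the order asked, and still so for the second after the job is handed in, with the robot touching nothing.
It also fails if it takes over 72 s, if anything falls off the work surface, if the arm or the gripper's body presses on something with over 40 N, if the wrist force passes 120 N, or if a joint passes its speed limit or range.

## Robot

A 7-joint arm with a two-finger parallel gripper is mounted at the origin on the work surface. World frame = base frame: x ahead of the robot, y to its left, z up, the work surface at z = 0. Lengths are in m, angles in degrees, forces in N, time in s.
With the tool pointing down it reaches from about 0.425 to 0.875 m from the base axis. Payload 4.7 kg.
Tool frame: the origin (TCP) lies midway between the tips of the shut fingers; the grasp point (between the pads) lies 19 mm behind it; z points along the fingers, y is the direction in which the jaws open and shut (so a half turn about z gives the same grasp; the last joint's range is limited). The gripper opens to 87 mm and grips with 3 to 60 N. Pads are 19 mm wide; open, the fingers measure 117 mm over their backs; the gripper's body (75 mm by 190 mm) begins 51 mm behind the grasp point.
Start: joints at [-66.687, 18.392, -4.016, 83.108, 1.295, 78.541, -3.26], TCP at [0.249, 0.601, 0.198] pointing down, gripper open.
Joint ranges: [-163.93, 163.93], [-17.29, 119.83], [-79.2, 71.16], [3.27, 140.29], [-89.18, 269.18], [5.43, 117.66], [-154.24, 154.24]. Speed limits (degrees/s): [147.25, 147.25, 180, 180, 180, 180, 180].

## Interface

Orientations are given as [roll, pitch, yaw] about the fixed x, y, z axes, in that order (R = Rz(yaw) Ry(pitch) Rx(roll)).
In Python, from cell import env gives the robot as it stands.
- The arm moves only by the tool apply_moves, never from a script. Its argument "targets" is a list of rows, each a list of 2 entries, a list of its own where there are three numbers: the shift along the world's x, y, z in mm, then the turn, a rotation vector about the world's x, y, z in rad. A call has 1 to 8 rows; each row is the pose to reach, as a shift and turn from the pose commanded when the call began; what a row does not reach only later rows make up. A row lasts 1/10 s, in which the tool goes at most 50 mm and 8.59 degrees, less where a joint would pass 70% of its speed; a pose out of reach is approached as far as the arm can. A call with a gripper value outside its range is refused whole. "hand" is the finger opening in mm, from 0 to 87, set as the call begins (left out, the last holds). The fingers move at their own pace and stop on an object; "squeeze" is the grip in N (left out, the last holds). Time passes only in rows, so rows that repeat a pose let the fingers close. It gives the time, the measured TCP pose, the force and the opening at its end, in the units of the state.
- env.get_obs(): the state, without advancing time (a new reading comes with each control period).
- env.read_camera(name): name is "scene" or "top" or "wrist"; returns a dict with "image" (480x640x3 uint8, red, green, blue), "camera_matrix" (3x3 intrinsics, pixels), "k1" (the pictures are not rectified: a ray, as slopes to the right and down, at radius r is drawn at 1 + k1 r^2 times it, then the intrinsics apply), "camera_from_world" (4x4, takes a point from world to camera coordinates); the wrist camera has in their place "mount" (4x4, takes a point from camera to tool coordinates, whose origin is the TCP and whose axes are the flange's). Camera axes: x right, y down, z forward; pixel columns grow to the right and rows downward; lengths in m; the calibration is good to about 2 mm. A picture is of the moment at which its call begins: read the wrist's pose just before it. There is no depth.
- env.sign_off(): hands the job in, once; it reports no verdict.
Trained networks look in a picture, given as the dict that the camera call returned (one of the last four; its "shot" number tells which), for a name from the list of things; names that differ only in an ending like _2 or _b are one class to them, and where a whole thing is asked for, a point or a joint stands for the part that bears it (a point fixed in the world has none). Each returns a list of dicts, best first, with "conf" (0 to 1); they miss things now and then, are a little off and sometimes report something else, mostly with a low value. They report only what shows in the picture. A call takes as long as a camera call. They do not tell look-alikes from the thing itself.
- env.regions_of(picture, target): "region" (480x640 bool, what is visible of it) and "rect" ([left, top, right, bottom] in pixels, round what is visible of it).
The state is a dict: "time_s": time; "qpos": joint angles; "joint_velocities": joint speeds; "effort": joint torques, N m; "tool_pos": TCP position; "tool_rot": TCP orientation; "force": force on the tool from outside, world axes, zero at the start; "wrist_torque": the same for the moment, N m; "grip_width": finger opening in m.
Only numpy, scipy, OpenCV 4.12 (cv2) and the standard library are available. Lean on these libraries where they do the work, as an engineer would, in place of code of your own. Each camera call takes 0.05 s, during which the arm holds its last target. There are 200 camera calls.

## Working session

There is one attempt and no reset: what is moved stays moved. The work goes in short steps, Python scripts to look and compute and a tool call to move; the robot and the scene stay as the last step left them, time stands still between calls to the robot, and variables do not carry over. Pictures are saved under pics/ and viewed, about 8 in all and at most 12, crops included, and the job is handed in when it is done.

Besides the shell and the picture viewer there is one more tool, called as name(argument=value, ...) on one line, values as JSON. apply_moves: Moves the arm, as the interface text tells. Its arguments: {"type":"object","properties":{"targets":{"type":"array","items":{"type":"array"}},"hand":{"type":"number"},"squeeze":{"type":"number"}},"required":["targets"]}

```bash
ls; mkdir -p pics; python3 - <<'E'
from cell import env
import cv2,numpy as np
o=env.get_obs();print({k:np.round(v,3) for k,v in o.items()})
ims={}
for n in ["top","scene"]:
    p=env.read_camera(n);ims[n]=p
    print(n,p["camera_matrix"].tolist(),p["k1"],np.round(p["camera_from_world"],4).tolist())
    im=p["image"][:,:,::-1].copy()
    for t in ["stove","rack","burner_body","flame_ring","burner_cap","oil_bottle","ramekin","spice_jar","timer","pepper_mill"]:
        for r in env.regions_of(p,t):
            if r["conf"]<.2: continue
            m=r["region"];ys,xs=np.nonzero(m)
            print(n,t,round(r["conf"],2),np.round(r["rect"]),xs.mean().round(1),ys.mean().round(1),p["image"][m].mean(0).round())
    cv2.imwrite(f"pics/{n}1.png",im)
E
```

```text
pics
{'time_s': np.float64(0.0), 'qpos': array([-66.685,  18.44 ,  -4.014,  83.173,   1.295,  78.541,  -3.261]), 'joint_velocities': array([ 0.05 ,  0.027,  0.087, -0.07 ,  0.011,  0.038, -0.044]), 'effort': array([-1.0000e-03, -4.9129e+01, -4.0400e-01, -3.1253e+01, -6.4000e-02,
        4.4000e-02,  0.0000e+00]), 'tool_pos': array([0.249, 0.6  , 0.197]), 'tool_rot': array([-1.79891e+02,  6.00000e-03,  1.57492e+02]), 'force': array([-1.011, -0.15 , -0.464]), 'wrist_torque': array([ 0.016, -0.037, -0.08 ]), 'grip_width': np.float64(0.087)}
top [[523.682310665633, 0.0, 313.9560531679527], [0.0, 523.682310665633, 239.75101762302864], [0.0, 0.0, 1.0]] -0.10524735166907616 [[0.0047, -0.9999, 0.0147, 0.0535], [-0.9868, -0.007, -0.1616, 0.5241], [0.1617, -0.0137, -0.9867, 1.0231], [0.0, 0.0, 0.0, 1.0]]
top stove 0.58 [378. 162. 534. 320.] 455.4 238.7 [118. 120. 118.]
top rack 0.94 [149. 178. 304. 263.] 221.2 215.0 [ 68. 132. 170.]
top rack 0.56 [164. 161. 196. 191.] 179.9 176.4 [ 83. 145.  97.]
top burner_body 0.66 [319. 182. 349. 210.] 333.3 194.8 [198. 140. 166.]
top burner_body 0.61 [256.
[... 1285 characters left out ...]
ene flame_ring 0.8 [444. 321. 460. 334.] 453.5 327.5 [128.  93.  44.]
scene flame_ring 0.75 [428. 374. 456. 398.] 441.0 385.7 [ 38. 110. 103.]
scene flame_ring 0.38 [346. 351. 373. 384.] 360.2 367.3 [56. 97. 61.]
scene burner_cap 0.97 [350. 288. 380. 314.] 364.6 300.6 [25. 27. 29.]
scene oil_bottle 0.81 [295. 180. 316. 240.] 306.2 209.5 [60. 39. 30.]
scene ramekin 0.62 [352. 237. 379. 267.] 363.4 251.6 [110. 108. 105.]
scene spice_jar 0.88 [347. 350. 373. 386.] 359.9 367.6 [60. 97. 64.]
scene timer 0.65 [299. 142. 333. 170.] 316.8 154.9 [105. 106.  92.]
scene pepper_mill 0.73 [394. 313. 422. 334.] 406.7 325.1 [95. 70. 36.]
scene pepper_mill 0.6 [210. 234. 240. 282.] 223.7 261.8 [32. 20. 14.]
```

View pics/top1.png

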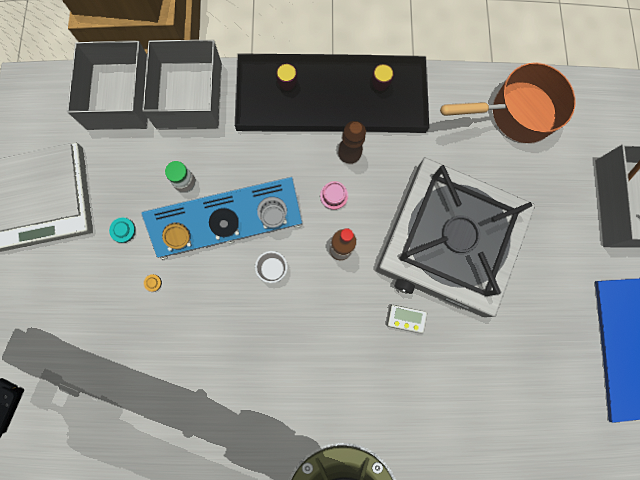

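View pics/scene1.png

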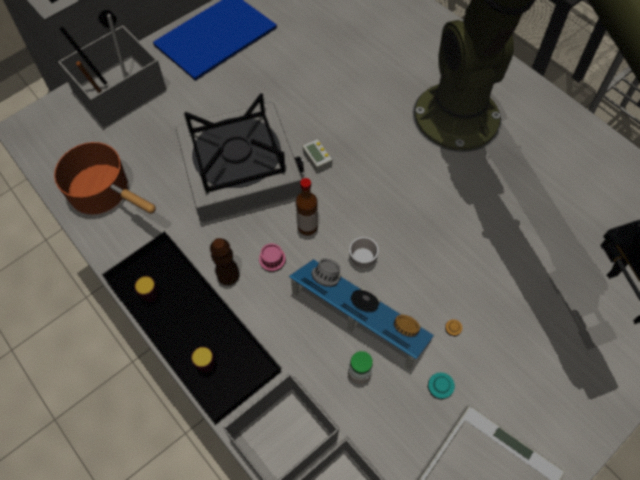

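The top view shows the rack with the ring, cap and body at (176,235), (223,222) and (272,212). The small brass ring at (152,283), the turquoise ring at (122,230) and the pink body at (334,195) are decoys. The bottle at (343,243) stands close to the body bay. The stove's cup is at about (460,235), and the knob side faces the robot. The scene view agrees.

```bash
cat > h.py <<'E'
import numpy as np, cv2
from scipy.optimize import least_squares
from scipy.spatial.transform import Rotation as Ro
def proj(p,X,cfw=None):
    T=p["camera_from_world"] if cfw is None else cfw
    X=np.atleast_2d(X);c=X@T[:3,:3].T+T[:3,3];s=c[:,:2]/c[:,2:]
    s=s*(1+p["k1"]*(s**2).sum(1,keepdims=True));K=p["camera_matrix"]
    return s*[K[0,0],K[1,1]]+K[:2,2]
def ray(p,uv,z,cfw=None):
    T=p["camera_from_world"] if cfw is None else cfw
    K=p["camera_matrix"];d=(np.array(uv,float)-K[:2,2])/[K[0,0],K[1,1]];s=d.copy()
    for _ in range(20): s=d/(1+p["k1"]*(s@s))
    C=-T[:3,:3].T@T[:3,3];v=T[:3,:3].T@np.r_[s,1];return C+v*(z-C[2])/v[2]
def wristT(p,o):
    T=np.eye(4);T[:3,:3]=Ro.from_euler("xyz",o["tool_rot"],degrees=True).as_matrix();T[:3,3]=o["tool_pos"]
    return np.linalg.inv(T@p["mount"])
a=np.linspace(0,2*np.pi,60,endpoint=False)
def cyl(rz): return np.vstack([np.c_[r*np.cos(a),r*np.sin(a),0*a+z] for r,z in rz])
PART={"burner_body":cyl([(.026,0),(.03,.004),(.03,.01),(.024,.01),(.024,.038)]),
"flame_ring":cyl([(.0175,.0),(.027,.006),(.027,.018)]),"burner_cap":cyl([(.0195,0),(.03,.005),(.03,.015),(.02,.0165)])}
def hullfeat(uv):
    h=cv2.convexHull(uv.astype(np.float32));m=cv2.moments(h)
    return np.r_[m["m10"]/m["m00"],m["m01"]/m["m00"],uv.min(0),uv.max(0)]
def regfeat(m):
    ys,xs=np.nonzero(m);h=cv2.convexHull(np.c_[xs,ys].astype(np.float32));q=cv2.moments(h)
    return np.r_[q["m10"]/q["m00"],q["m01"]/q["m00"],xs.min()-.5,ys.min()-.5,xs.max()+.5,ys.max()+.5]
def rackR(yaw): return Ro.from_euler("z",yaw,degrees=True)*Ro.from_euler("y",-35,degrees=True)
E
python3 - <<'E'
from cell import env
from h import *
P={n:env.read_camera(n) for n in["top","scene"]}
hint={"burner_body":{"top":(272,211),"scene":(326,272)},"flame_ring":{"top":(176,235),"scene":(407,325)},"burner_cap":{"top":(223,222),"scene":(364,300)}}
F={}
for t in hint:
    for n in P:
        c=[regfeat(r["region"]) for r in env.regions_of(P[n],t)]
        c=[f for f in c if np.hypot(*(f[:2]-hint[t][n]))<8]
        if c: F[t,n]=c[0]
        else: print("miss",t,n)
W=np.array([2,2,1,1,1,1.])
def res(x,det=False):
    R=rackR(x[3]);out=[]
    for t,k in (("flame_ring",1),("burner_cap",0),("burner_body",-1)):
        X=PART[t]@R.as_matrix().T+x[:3]+R.apply([0,.1*k,0])
        for n in P:
            if (t,n) in F:
                e=(hullfeat(proj(P[n],X))-F[t,n])*W
                if det: print(t,n,e.round(1))
                out.append(e)
    return np.concatenate(out)
x0=np.r_[ray(P["top"],(223,222),.06),15]
s=least_squares(res,x0,loss="soft_l1",x_scale=[.01,.01,.01,5]);print("rack mid part",s.x.round(4));res(s.x,1)
for n in P:
    e=lambda x:hullfeat(proj(P[n],PART["burner_cap"]@rackR(x[2]).as_matrix().T+np.r_[x[:2],.052]))
R=rackR(s.x[3])
for t,k in (("flame_ring",1),("burner_cap",0),("burner_body",-1)): print(t,(s.x[:3]+R.apply([0,.1*k,0])).round(4))
# stove
cs=np.array([[.125,.125],[.125,-.125],[-.125,-.125],[-.125,.125]])
pt=np.array([(424,158),(534,205),(497,316),(377,269)])
def sr(x): return (proj(P["top"],np.c_[cs@Ro.from_euler("z",x[2],degrees=True).as_matrix()[:2,:2].T+x[:2],np.full(4,.075)])-pt).ravel()
c0=ray(P["top"],(459,235),.08)
s2=least_squares(sr,np.r_[c0[:2],-23],x_scale=[.01,.01,5]);print("stove",s2.x.round(4),sr(s2.x).round(1),c0)
for n,h,uv in (("oil",.09,(342,244)),("oiltop",.185,(347,235)),("ramekin",.042,(271,265)),("pink",.03,(334,195)),("mill",.075,(352,142)),("jar",.085,(177,172)),("timer",.03,(406,319))): print(n,ray(P["top"],uv,h).round(3))
E
```

```text
rack mid part [ 0.5618  0.2417  0.0459 14.8097]
flame_ring top [ 0.  -1.  -0.1 -0.1  0.6 -0.3]
flame_ring scene [-0.7 -0.5 -1.3 -1.   0.5  0.2]
burner_cap top [-0.2  1.3 -0.2  0.1 -0.2  0.3]
burner_cap scene [ 0.  -1.1 -1.  -0.5  0.7 -0.2]
burner_body top [-0.3 -0.2 -1.1 -1.1  0.5  1.1]
burner_body scene [0.5 1.  0.3 0.8 0.7 0.6]
flame_ring [0.5362 0.3384 0.0459]
burner_cap [0.5618 0.2417 0.0459]
burner_body [0.5874 0.1451 0.0459]
stove [  0.5286  -0.2326 -22.434 ] [-1.2 -1.2  1.3 -1.3 -1.3  2.   1.3  0.2] [ 0.52921366 -0.23124034  0.08      ]
oil [0.508 0.003 0.09 ]
oiltop [0.509 0.    0.185]
ramekin [0.472 0.143 0.042]
pink [0.621 0.015 0.03 ]
mill [ 0.721 -0.02   0.075]
jar [0.652 0.332 0.085]
timer [ 0.365 -0.131  0.03 ]
```

```bash
cat >> h.py <<'E'
def grasp(origin,yaw,s,tilt=35):
    """TCP pose with fingertips s above a part's underside, jaws along the rack x / stove x"""
    R=(Ro.from_euler("z",yaw,degrees=True)*Ro.from_euler("y",-tilt,degrees=True)).as_matrix()
    return np.array(origin)+R[:,2]*s, Ro.from_matrix(np.c_[R[:,1],R[:,0],-R[:,2]])
def delta(o,pos,rot):
    d=rot*Ro.from_euler("xyz",o["tool_rot"],degrees=True).inv()
    print("shift mm",((pos-o["tool_pos"])*1000).round(1),"turn",d.as_rotvec().round(4),"deg",np.degrees(d.magnitude()).round(1),"goal",pos.round(4))
E
python3 - <<'E'
from cell import env
from h import *
delta(env.get_obs(),*grasp([.5618,.2417,.05],14.8,.2))
p=env.read_camera("wrist");print(p["mount"].round(4).tolist(),p["camera_matrix"].round(1).tolist(),p["k1"])
E
```

```text
shift mm [ 202.1 -388.1   16. ] turn [ 0.4161 -0.4761 -0.8901] deg 62.6 goal [0.4509 0.2124 0.2138]
[[0.0019, -0.9687, -0.2483, 0.0672], [1.0, 0.0018, 0.0007, 0.0003], [-0.0002, -0.2483, 0.9687, -0.1872], [0.0, 0.0, 0.0, 1.0]] [[363.6, 0.0, 317.3], [0.0, 363.6, 244.0], [0.0, 0.0, 1.0]] -0.021300245546847958
```

apply_moves(targets=[[[202,-388,16],[0.4161,-0.4761,-0.8901]],[[202,-388,16],[0.4161,-0.4761,-0.8901]],[[202,-388,16],[0.4161,-0.4761,-0.8901]],[[202,-388,16],[0.4161,-0.4761,-0.8901]],[[202,-388,16],[0.4161,-0.4761,-0.8901]],[[202,-388,16],[0.4161,-0.4761,-0.8901]],[[202,-388,16],[0.4161,-0.4761,-0.8901]],[[202,-388,16],[0.4161,-0.4761,-0.8901]]], hand=87)

```text
time_s: 2.35
tool_pos: [0.4258, 0.3085, 0.1918]
tool_rot: [148.3, 2.5, 106.8]
force: [2.5, -3.4, 1.4]
grip_width: 0.087
```

```bash
python3 - <<'E'
from cell import env
from h import *
delta(env.get_obs(),*grasp([.5618,.2417,.05],14.8,.2));print(env.get_obs()["qpos"])
E
```

```text
shift mm [ 25.1 -96.1  22. ] turn [ 0.0572 -0.0431 -0.0338] deg 4.5 goal [0.4509 0.2124 0.2138]
[-46.8125452  -17.25797855  -6.01441299 126.5878383   24.67079675
  48.07562007 -48.41266351]
```

```bash
python3 - <<'E'
from cell import env
from h import *
o=env.get_obs()
for s in (.12,.16): delta(o,*grasp([.5618,.2417,.05],14.8,s))
E
```

```text
shift mm [ 69.5 -84.4 -43.5] turn [ 0.0572 -0.0431 -0.0338] deg 4.5 goal [0.4953 0.2241 0.1483]
shift mm [ 47.3 -90.3 -10.8] turn [ 0.0572 -0.0431 -0.0338] deg 4.5 goal [0.4731 0.2183 0.1811]
```

apply_moves(targets=[[[40,-42,0],[0.0572,-0.0431,-0.0338]],[[70,-84,-43],[0.0572,-0.0431,-0.0338]],[[70,-84,-43],[0.0572,-0.0431,-0.0338]],[[70,-84,-43],[0.0572,-0.0431,-0.0338]],[[70,-84,-43],[0.0572,-0.0431,-0.0338]]])

```text
time_s: 2.85
tool_pos: [0.4883, 0.2347, 0.1462]
tool_rot: [145.5, -0.4, 106.2]
force: [0.3, 0.0, 0.2]
grip_width: 0.0873
```

```bash
python3 - <<'E'
from cell import env
from h import *
o=env.get_obs();p=env.read_camera("wrist")
delta(o,*grasp([.5618,.2417,.05],14.8,.12));print(o["qpos"])
T=wristT(p,o);print("cam",np.linalg.inv(T)[:3,3].round(3))
im=p["image"][:,:,::-1].copy()
for t,k in (("flame_ring",1),("burner_cap",0),("burner_body",-1)):
    X=PART[t]@rackR(14.8).as_matrix().T+np.r_[.5618,.2417,.05]+rackR(14.8).apply([0,.1*k,0])
    for u in proj(p,X,T): cv2.circle(im,tuple(int(v) for v in u.round()),1,(0,0,255),-1)
cv2.imwrite("pics/w1.png",im)
E
```

```text
shift mm [  7.  -10.6   2.1] turn [-0.0039 -0.0105 -0.0237] deg 1.5 goal [0.4953 0.2241 0.1483]
[-30.6500088  -16.97029359  -5.07927076 133.13958442  17.64980872
  32.10781887 -32.24369225]
cam [0.368 0.269 0.301]
```

View pics/w1.png

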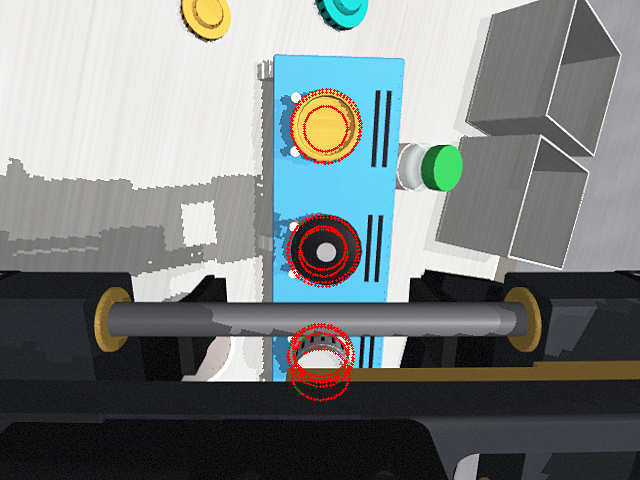

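The wrist view shows the model outlines, in red, lying on the cap at (322,250) and the ring at (326,126) to within a few pixels. The body is half hidden at (322,355). I'll refine the fit with this view.

```bash
python3 - <<'E'
from cell import env
from h import *
o=env.get_obs();p=env.read_camera("wrist");T=wristT(p,o)
F={}
for t in ("flame_ring","burner_cap"):
    for r in env.regions_of(p,t):
        f=regfeat(r["region"]);print(t,round(r["conf"],2),f.round(1))
        if abs(f[0]-324)<15 and t not in F: F[t]=f
W=np.array([2,2,1,1,1,1.])
for zf in (None,.052,.048):
    def res(x):
        R=rackR(x[3]);out=[];b=x[:3].copy()
        if zf: b[2]=zf
        for t,k in (("flame_ring",1),("burner_cap",0)):
            if t in F: out.append((hullfeat(proj(p,PART[t]@R.as_matrix().T+b+R.apply([0,.1*k,0]),T))-F[t])*W)
        return np.concatenate(out)
    s=least_squares(res,[.56,.24,.05,14.8],loss="soft_l1",x_scale=[.01,.01,.01,5]);print(zf,s.x.round(4),s.cost.round(2),res(s.x).round(1))
delta(o,*grasp([.5874,.1451,.05],14.8,.12))
E
```

```text
flame_ring 0.78 [205.4  18.9 179.5  -0.5 230.5  42.5]
flame_ring 0.68 [341.8  13.5 314.5  -0.5 366.5  32.5]
flame_ring 0.64 [324.5 127.3 289.5  90.5 359.5 164.5]
burner_cap 0.93 [324.8 250.7 290.5 215.5 360.5 285.5]
None [ 0.5654  0.2435  0.0495 16.7907] 0.77 [ 0.   0.2 -0.1  0.2  0.1 -0.5  0.2 -0.1 -1.1 -0.3  0.1  0.3]
0.052 [ 0.5636  0.243   0.05   16.6211] 3.42 [ 0.3 -0.5 -0.3 -0.5  0.6 -0.5 -0.   1.7 -1.6  0.2  0.3  1.6]
0.048 [ 0.5665  0.2437  0.05   16.816 ] 1.63 [-0.1  0.9  0.1  0.9 -0.2 -0.4  0.2 -0.9 -0.9 -0.5 -0.2 -0.3]
shift mm [  32.5 -108.5    1.2] turn [-0.0044 -0.0092 -0.0257] deg 1.6 goal [0.5209 0.1275 0.1483]
```

apply_moves(targets=[[[18,-50,1],[0,-0.01,-0.012]],[[35,-107,2],[0,-0.01,-0.012]],[[35,-107,2],[0,-0.01,-0.012]],[[35,-107,2],[0,-0.01,-0.012]],[[35,-107,2],[0,-0.01,-0.012]]])

```text
time_s: 3.55
tool_pos: [0.5296, 0.1292, 0.1457]
tool_rot: [145.1, -0.2, 105.5]
force: [-0.3, -0.3, -0.2]
grip_width: 0.087
```

```bash
cat > m.py <<'E'
import sys
from cell import env
from h import *
def meas(t,guess,yaw,name=None,view="wrist",zs=(None,.050),tilt=35):
    o=env.get_obs();p=env.read_camera("wrist");T=wristT(p,o)
    R=(Ro.from_euler("z",yaw,degrees=True)*Ro.from_euler("y",-tilt,degrees=True)).as_matrix()
    g=proj(p,np.array(guess)+R[:,2]*.015,T)[0]
    c=[(np.hypot(*(f[:2]-g)),f,r["conf"]) for r in env.regions_of(p,t) for f in [regfeat(r["region"])]]
    c.sort(key=lambda q:q[0]);print(t,"pred",g.round(),[(q[1].round(0).tolist(),round(q[2],2)) for q in c[:2]])
    f=c[0][1];W=np.array([2,2,1,1,1,1.])
    for z in zs:
        def res(x): return (hullfeat(proj(p,PART[t]@R.T+np.r_[x[:2],x[2] if z is None else z],T))-f)*W
        s=least_squares(res,guess,loss="soft_l1",x_scale=.01);print(z,s.x.round(4),s.cost.round(2),res(s.x).round(1))
    if name: cv2.imwrite(name,p["image"][:,:,::-1])
    return o
E
python3 - <<'E'
from m import *
o=meas("burner_body",[.589,.146,.05],15.5,"pics/w2.png",zs=(None,.0505))
print(o["qpos"].round(1),o["tool_rot"]);delta(o,*grasp([.589,.146,.05],15.5,.12))
E
```

```text
burner_body pred [311. 238.] [([310.0, 236.0, 274.0, 198.0, 348.0, 274.0], 0.61), ([294.0, 357.0, 264.0, 336.0, 328.0, 382.0], 0.56)]
None [0.5878 0.1463 0.0501] 0.23 [ 0.1  0.1  0.2 -0.4 -0.5  0.2]
0.0505 [0.5875 0.1464 0.05  ] 0.23 [ 0.1  0.1  0.1 -0.4 -0.5  0.2]
[ -5.8 -17.2  -9.7 133.5  -5.8  28.7   3.7] [145.1040169   -0.21976731 105.47591315]
shift mm [-7.  -1.6  2.6] turn [-0.0032 -0.0028  0.0004] deg 0.2 goal [0.5227 0.1276 0.1483]
```

View pics/w2.png

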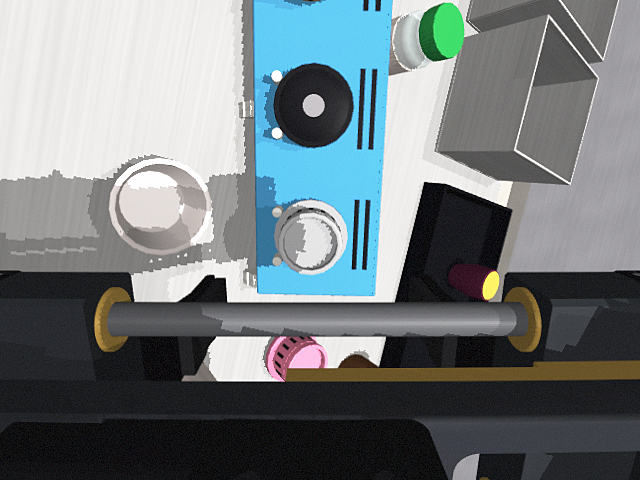

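The body is clear at (310,236) and the model fits it to about 0.4 px. Next I approach along its axis.

```bash
python3 - <<'E'
from m import *
o=env.get_obs()
for s in (.06,.015): delta(o,*grasp([.5877,.1464,.0505],14.8,s))
E
```

```text
shift mm [ 25.4   6.4 -45.8] turn [-0.0027 -0.0029 -0.0161] deg 0.9 goal [0.5544 0.1376 0.0996]
shift mm [ 50.4  13.  -82.7] turn [-0.0027 -0.0029 -0.0161] deg 0.9 goal [0.5794 0.1442 0.0628]
```

apply_moves(targets=[[[10,3,-20],[-0.0027,-0.0029,-0.0161]],[[25,6,-46],[-0.0027,-0.0029,-0.0161]],[[25,6,-46],[-0.0027,-0.0029,-0.0161]],[[25,6,-46],[-0.0027,-0.0029,-0.0161]]])

```text
time_s: 4.05
tool_pos: [0.5533, 0.1374, 0.0985]
tool_rot: [145.1, -0.0, 104.8]
force: [-0.0, -0.4, 0.7]
grip_width: 0.0869
```

```bash
python3 - <<'E'
from m import *
o=env.get_obs();print(o["qpos"].round(1),o["force"].round(1))
for s in (.06,.015): delta(o,*grasp([.5877,.1464,.0505],14.8,s))
E
```

```text
[ -3.9  -9.5 -12.9 133.7  -2.   20.7  -0.8] [-0.  -0.4  0.7]
shift mm [1.2 0.2 1.1] turn [ 0.0001 -0.0023 -0.0007] deg 0.1 goal [0.5544 0.1376 0.0996]
shift mm [ 26.1   6.8 -35.7] turn [ 0.0001 -0.0023 -0.0007] deg 0.1 goal [0.5794 0.1442 0.0628]
```

apply_moves(targets=[[[13,3,-18],[0,0,0]],[[26,7,-36],[0,0,0]],[[26,7,-36],[0,0,0]],[[26,7,-36],[0,0,0]]])

```text
time_s: 4.45
tool_pos: [0.5801, 0.1432, 0.0641]
tool_rot: [145.0, -0.0, 104.7]
force: [0.8, 1.2, -0.6]
grip_width: 0.0869
```

apply_moves(targets=[[[0,0,0],[0,0,0]],[[0,0,0],[0,0,0]],[[0,0,0],[0,0,0]],[[0,0,0],[0,0,0]],[[0,0,0],[0,0,0]],[[0,0,0],[0,0,0]]], hand=40, squeeze=30)

```text
time_s: 5.05
tool_pos: [0.5802, 0.1426, 0.0632]
tool_rot: [145.0, -0.0, 104.7]
force: [-0.5, -0.4, 0.6]
grip_width: 0.047
```

```bash
python3 - <<'E'
from m import *
o=env.get_obs();print(o["qpos"].round(1),o["force"].round(1),o["grip_width"])
delta(o,*grasp([.5877,.1464,.0505],14.8,.015))
E
```

```text
[ -2.2  -2.1 -14.9 132.3   3.7  14.8  -5.9] [-0.5 -0.4  0.6] 0.04702153622956883
shift mm [-0.8  1.6 -0.4] turn [-0.0001 -0.0004  0.0025] deg 0.1 goal [0.5794 0.1442 0.0628]
```

```bash
python3 - <<'E'
from m import *
o=env.get_obs()
y=Ro.from_euler("z",-22.4,degrees=True).apply([0,.08,0])
delta(o,*grasp(np.r_[.529,-.232,.27]+y,-22.4,.015,0))
delta(o,*grasp(np.r_[.56,.145,.27],14.8,.015,0))
E
```

```text
shift mm [ -20.7 -300.6  221.8] turn [ 0.0417  0.6196 -0.6262] deg 50.5 goal [ 0.5595 -0.158   0.285 ]
shift mm [-20.2   2.4 221.8] turn [-0.1554  0.5904  0.0025] deg 35.0 goal [0.56  0.145 0.285]
```

apply_moves(targets=[[[-11,-3,17],[0,0,0]],[[-22,-6,33],[0,0,0]],[[-22,-6,75],[0,0,0]],[[-22,-3,120],[0,0,0]],[[-22,0,170],[0,0,0]],[[-22,0,220],[0,0,0]],[[-22,0,222],[0,0,0]]])

```text
time_s: 5.75
tool_pos: [0.5748, 0.1474, 0.2916]
tool_rot: [144.8, -0.0, 104.7]
force: [1.1, 0.7, 0.0]
grip_width: 0.04
```

```bash
python3 - <<'E'
from cell import env
import cv2,numpy as np
p=env.read_camera("wrist");t=env.read_camera("top")
a=p["image"];b=cv2.resize(t["image"][120:320,120:440],(640,400))
cv2.imwrite("pics/w3.png",np.vstack([cv2.resize(a,(400,300)),cv2.resize(b,(400,250))])[:,:,::-1])
print(env.get_obs()["force"],env.get_obs()["grip_width"])
E
```

```text
[ 0.10389273 -0.51052451  0.10526212] 0.04012395257354773
```

View pics/w3.png

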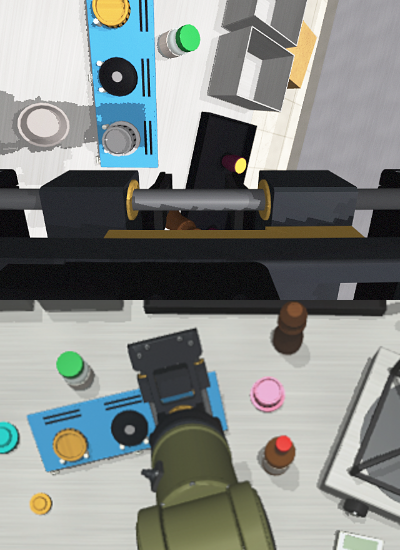

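The body is still in its bay: I lifted before the fingers had finished closing. I'll re-measure and grasp again, waiting longer this time.

apply_moves(targets=[[[-15,-5,-70],[0,0,0]],[[-25,-8,-120],[0,0,0]],[[-25,-8,-140],[0,0,0]],[[-25,-8,-140],[0,0,0]],[[-25,-8,-140],[0,0,0]],[[-25,-8,-140],[0,0,0]]], hand=87)

```text
time_s: 6.45
tool_pos: [0.5474, 0.1383, 0.1459]
tool_rot: [145.3, -0.0, 104.7]
force: [0.6, 0.8, -0.0]
grip_width: 0.0803
```

```bash
python3 - <<'E'
from m import *
o=meas("burner_body",[.5877,.1464,.0505],14.8,zs=(None,.0505));print(o["grip_width"],o["tool_rot"])
for s in (.06,.015): delta(o,*grasp([.5877,.1464,.0505],14.8,s))
E
```

```text
burner_body pred [290. 244.] [([290.0, 243.0, 252.0, 204.0, 328.0, 284.0], 0.57), ([278.0, 358.0, 248.0, 336.0, 312.0, 382.0], 0.65)]
None [0.5885 0.1462 0.0491] 0.18 [-0.1 -0.2 -0.1  0.5  0.3 -0. ]
0.0505 [0.5876 0.1464 0.0505] 0.25 [-0.1 -0.2 -0.3  0.2  0.6  0.2]
0.08026528425516631 [ 1.45262844e+02 -2.47286278e-02  1.04660834e+02]
shift mm [  7.   -0.7 -46.3] turn [ 0.0007 -0.0045  0.0024] deg 0.3 goal [0.5544 0.1376 0.0996]
shift mm [ 32.    5.9 -83.2] turn [ 0.0007 -0.0045  0.0024] deg 0.3 goal [0.5794 0.1442 0.0628]
```

apply_moves(targets=[[[4,0,-25],[0,0,0]],[[7,0,-46],[0,0,0]],[[20,3,-65],[0,0,0]],[[32,6,-83],[0,0,0]],[[32,6,-83],[0,0,0]],[[32,6,-83],[0,0,0]]])

```text
time_s: 7.15
tool_pos: [0.5781, 0.1438, 0.0608]
tool_rot: [145.5, -0.0, 104.7]
force: [-0.5, -0.5, 0.2]
grip_width: 0.0868
```

apply_moves(targets=[[[0,0,0],[0,0,0]],[[0,0,0],[0,0,0]],[[0,0,0],[0,0,0]],[[0,0,0],[0,0,0]],[[0,0,0],[0,0,0]],[[0,0,0],[0,0,0]],[[0,0,0],[0,0,0]],[[0,0,0],[0,0,0]]], hand=30, squeeze=30)

```text
time_s: 7.95
tool_pos: [0.582, 0.1452, 0.0647]
tool_rot: [144.9, -0.0, 104.7]
force: [4.9, 0.1, 7.6]
grip_width: 0.0335
```

apply_moves(targets=[[[0,0,0],[0,0,0]],[[0,0,0],[0,0,0]],[[0,0,0],[0,0,0]],[[0,0,0],[0,0,0]]])

```text
time_s: 8.35
tool_pos: [0.5832, 0.1455, 0.0658]
tool_rot: [144.8, -0.0, 104.7]
force: [5.6, 0.5, 7.9]
grip_width: 0.0302
```

```bash
python3 - <<'E'
from cell import env
import cv2,numpy as np
p=env.read_camera("wrist");t=env.read_camera("scene")
b=cv2.resize(t["image"][220:340,250:450],(640,384),interpolation=cv2.INTER_CUBIC)
cv2.imwrite("pics/w4.png",np.vstack([p["image"][200:400],b])[:,:,::-1])
E
```

```text
(no output)
```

View pics/w4.png

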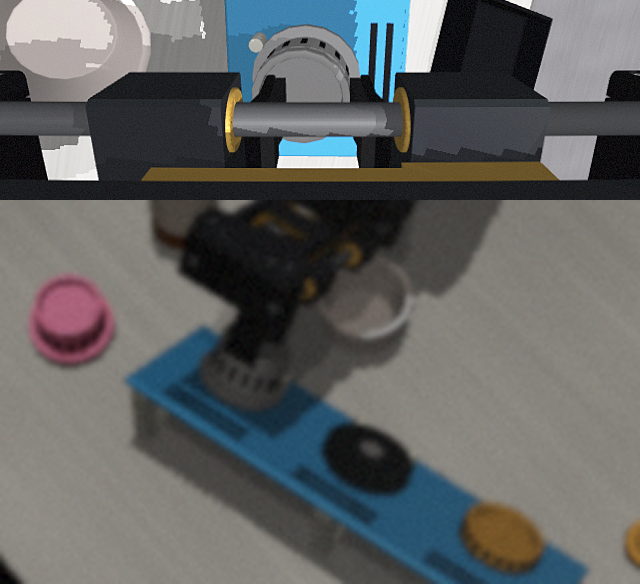

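```bash
python3 - <<'E'
from cell import env
import cv2,numpy as np
from h import *
o=env.get_obs();p=env.read_camera("wrist");T=wristT(p,o);im=p["image"][:,:,::-1].copy()
im=cv2.convertScaleAbs(im,alpha=1.6,beta=40)
im=cv2.resize(im[200:390,210:430],None,fx=3.6,fy=3,interpolation=cv2.INTER_CUBIC)
Tw=np.eye(4);Tw[:3,:3]=Ro.from_euler("xyz",o["tool_rot"],degrees=True).as_matrix();Tw[:3,3]=o["tool_pos"]
w=o["grip_width"]/2
for d,c in((0,(0,0,255)),(-.019,(0,255,0)),(-.038,(255,0,0))):
    for x in(-.0095,.0095):
        for s in(-1,1):
            X=Tw[:3,:3]@[x,s*w,d]+Tw[:3,3];u=(proj(p,X,T)[0]-[210,200])*[3.6,3];cv2.circle(im,tuple(int(v) for v in u),4,c,-1)
cv2.imwrite("pics/w5.png",im);print(w,o["force"],im.shape)
E
```

```text
0.014985731932241895 [5.03662647 0.63774152 7.4704182 ] (570, 792, 3)
```

View pics/w5.png

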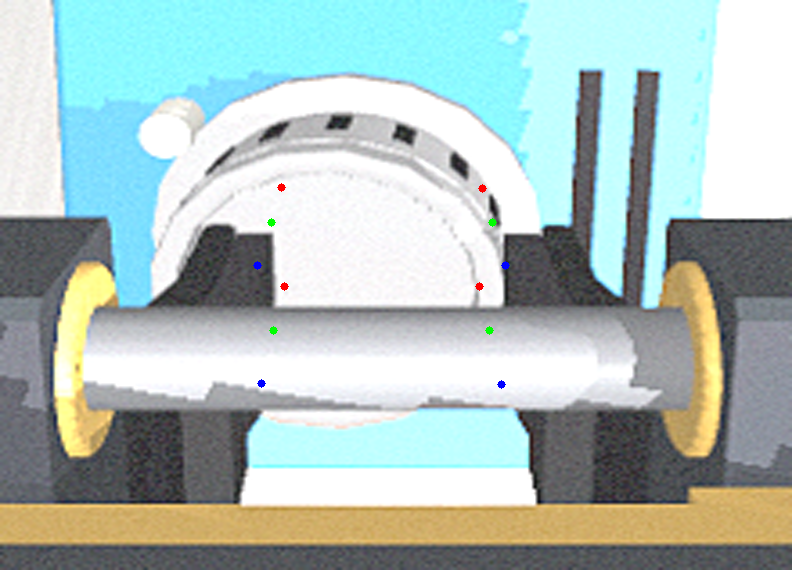

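The left finger is inside the body's mouth. Its visible tip ends about 26 mm behind the reported TCP, so I need to reach about 25 mm deeper than the TCP figure suggests. I'll back off along the axis, open and re-measure.

apply_moves(targets=[[[-6,-2,8],[0,0,0]],[[-14,-4,20],[0,0,0]],[[-22,-6,33],[0,0,0]],[[-22,-6,33],[0,0,0]]])

```text
time_s: 8.9
tool_pos: [0.555, 0.1375, 0.0938]
tool_rot: [145.5, -0.0, 104.7]
force: [0.5, -0.0, 1.1]
grip_width: 0.0301
```

apply_moves(targets=[[[-14,-4,20],[0,0,0]],[[-14,-4,20],[0,0,0]],[[-14,-4,20],[0,0,0]],[[-14,-4,20],[0,0,0]],[[-14,-4,20],[0,0,0]],[[-14,-4,20],[0,0,0]]], hand=87)

```text
time_s: 9.5
tool_pos: [0.5411, 0.1336, 0.1117]
tool_rot: [145.6, -0.0, 104.7]
force: [0.7, 1.1, -0.1]
grip_width: 0.0702
```

```bash
python3 - <<'E'
from m import *
o=meas("burner_body",[.5877,.1464,.0505],14.8,zs=(None,.0505));print(o["grip_width"],o["tool_pos"],o["force"],o["qpos"].round(1))
for s in (.04,-.006): delta(o,*grasp([.5877,.1464,.0505],14.8,s))
E
```

```text
burner_body pred [324. 249.] [([324.0, 248.0, 282.0, 204.0, 366.0, 292.0], 0.61), ([306.0, 357.0, 276.0, 342.0, 336.0, 368.0], 0.76)]
None [0.5875 0.1465 0.0507] 0.62 [-0.1 -0.2  0.7 -0.2 -0.4  0.8]
0.0505 [0.5877 0.1465 0.0505] 0.62 [-0.1 -0.2  0.7 -0.2 -0.5  0.7]
0.07021330610778977 [0.5410594  0.1336476  0.11170953] [ 0.69455237  1.14517881 -0.11683136] [ -6.8 -12.4 -10.  134.   -1.7  23.8  -1.3]
shift mm [ 24.5   6.9 -28.4] turn [ 0.0023 -0.0106  0.0023] deg 0.6 goal [0.5655 0.1405 0.0833]
shift mm [ 50.   13.6 -66.1] turn [ 0.0023 -0.0106  0.0023] deg 0.6 goal [0.591  0.1473 0.0456]
```

apply_moves(targets=[[[0,0,0],[0,0,0]],[[25,7,-28],[0.0023,-0.0106,0.0023]],[[38,10,-47],[0.0023,-0.0106,0.0023]],[[50,14,-66],[0.0023,-0.0106,0.0023]],[[50,14,-66],[0.0023,-0.0106,0.0023]],[[50,14,-66],[0.0023,-0.0106,0.0023]]])

```text
time_s: 10.2
tool_pos: [0.5909, 0.1476, 0.0461]
tool_rot: [145.0, -0.0, 104.8]
force: [-0.5, -0.0, 0.5]
grip_width: 0.0875
```

apply_moves(targets=[[[0,0,0],[0,0,0]],[[0,0,0],[0,0,0]],[[0,0,0],[0,0,0]],[[0,0,0],[0,0,0]],[[0,0,0],[0,0,0]],[[0,0,0],[0,0,0]],[[0,0,0],[0,0,0]],[[0,0,0],[0,0,0]]], hand=30, squeeze=30)

```text
time_s: 11.0
tool_pos: [0.5905, 0.1474, 0.0461]
tool_rot: [145.0, 0.0, 104.8]
force: [-5.7, -0.5, 4.9]
grip_width: 0.0469
```

```bash
python3 - <<'E'
from m import *
o=env.get_obs();print(o["grip_width"],o["tool_pos"],o["force"],o["qpos"].round(1))
delta(o,*grasp([.5877,.1464,.0505],14.8,-.006))
delta(o,*grasp(np.r_[.57,.145,.29],14.8,-.006,0))
E
```

```text
0.04693785724962828 [0.5905166  0.14736655 0.04613328] [-5.6923323  -0.54675378  4.93497878] [ -4.9   1.1 -12.7 131.7   8.5  12.4 -10.4]
shift mm [ 0.5 -0.1 -0.5] turn [ 0.0004 -0.0001  0.0002] deg 0.0 goal [0.591  0.1473 0.0456]
shift mm [-20.5  -2.4 237.9] turn [-1.556e-01  5.905e-01  1.000e-04] deg 35.0 goal [0.57  0.145 0.284]
```

apply_moves(targets=[[[-8,-2,12],[0,0,0]],[[-22,-6,33],[0,0,0]],[[-22,-6,70],[0,0,0]],[[-22,-3,115],[-0.04,0.15,0]],[[-22,0,160],[-0.08,0.29,0]],[[-21,0,205],[-0.12,0.44,0]],[[-21,0,240],[-0.1556,0.5905,0]],[[-21,0,240],[-0.1556,0.5905,0]]])

```text
time_s: 11.8
tool_pos: [0.5709, 0.1479, 0.2906]
tool_rot: [179.2, 0.0, 104.8]
force: [1.0, 1.7, -2.9]
grip_width: 0.0473
```

```bash
python3 - <<'E'
from m import *
o=env.get_obs();print(o["grip_width"],o["tool_pos"],o["force"],o["qpos"].round(1))
y=Ro.from_euler("z",-22.4,degrees=True).apply([0,.08,0])
delta(o,*grasp(np.r_[.529,-.232,.27]+y,-22.4,.0,0))
E
```

```text
0.0473125467969257 [0.57092215 0.14790034 0.29063581] [ 1.02790177  1.69543482 -2.90639461] [ -6.5   9.3 -12.3  83.9   2.   86.2  -3.9]
shift mm [ -11.4 -305.9  -20.6] turn [ 0.001   0.0145 -0.6492] deg 37.2 goal [ 0.5595 -0.158   0.27  ]
```

apply_moves(targets=[[[0,-50,-5],[0,0.0145,-0.1]],[[-4,-100,-10],[0,0.0145,-0.25]],[[-8,-150,-10],[0,0.0145,-0.4]],[[-8,-200,-15],[0,0.0145,-0.55]],[[-11,-250,-20],[0,0.0145,-0.6492]],[[-11,-306,-20],[0,0.0145,-0.6492]],[[-11,-306,-20],[0,0.0145,-0.6492]],[[-11,-306,-20],[0,0.0145,-0.6492]]])

```text
time_s: 12.6
tool_pos: [0.5586, -0.1612, 0.265]
tool_rot: [-179.9, 0.1, 67.3]
force: [0.2, 0.8, -2.9]
grip_width: 0.0474
```

```bash
python3 - <<'E'
from m import *
o=env.get_obs();p=env.read_camera("wrist");T=wristT(p,o);print(o["tool_pos"],o["tool_rot"],o["grip_width"])
im=p["image"][:,:,::-1].copy()
Rz=Ro.from_euler("z",-22.4,degrees=True).as_matrix();c=np.r_[.529,-.232,0]
pts=[np.vstack([cyl([(.0325,.091),(.037,.091),(.0325,.079)])]),np.array([[a*r*.7071,b*r*.7071,.147] for a in(-1,1) for b in (-1,1) for r in np.linspace(.048,.132,15)]),np.array([[x,y,.075] for x in np.linspace(-.125,.125,21) for y in(-.125,.125)]+[[y,x,.075] for x in np.linspace(-.125,.125,21) for y in(-.125,.125)])]
for X in pts:
    for u in proj(p,X@Rz.T+c,T):
        if 0<=u[0]<640 and 0<=u[1]<480: cv2.circle(im,tuple(int(v) for v in u.round()),1,(0,0,255),-1)
cv2.imwrite("pics/w6.png",im);cv2.imwrite("pics/w6raw.png",p["image"][:,:,::-1])
E
```

```text
[ 0.55860847 -0.16119936  0.26503255] [-1.79891771e+02  9.11466240e-02  6.73049770e+01] 0.0474243247446362
```

View pics/w6.png

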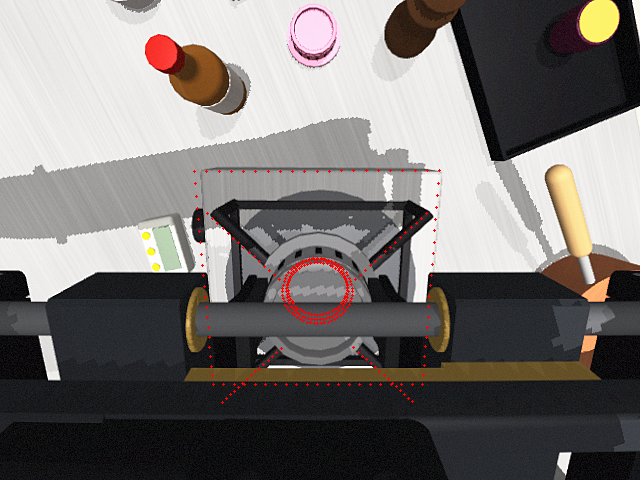

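The deck and arms project close to the real ones, but the held body hides the cup. I'll slide sideways to get a clear view of it.

apply_moves(targets=[[[20,48,10],[0,0,0]],[[40,96,20],[0,0,0]],[[40,96,20],[0,0,0]],[[40,96,20],[0,0,0]],[[40,96,20],[0,0,0]]])

```text
time_s: 13.15
tool_pos: [0.599, -0.0615, 0.2857]
tool_rot: [-179.9, 0.1, 67.7]
force: [0.7, -0.5, -3.3]
grip_width: 0.0469
```

```bash
cat > st.py <<'E'
from m import *
Rz=lambda y:Ro.from_euler("z",y,degrees=True).as_matrix()
def stovepts():
    return [cyl([(.0325,.091),(.037,.091)]),np.array([[a*r*.7071,b*r*.7071,.147] for a in(-1,1) for b in (-1,1) for r in np.linspace(.048,.132,15)]),np.array([[x,y,.075] for x in np.linspace(-.125,.125,21) for y in(-.125,.125)]+[[y,x,.075] for x in np.linspace(-.125,.125,21) for y in(-.125,.125)])]
def draw(im,p,T,c,yaw,f=1,off=(0,0)):
    for X,col in zip(stovepts(),((0,0,255),(0,255,0),(255,0,255))):
        for u in proj(p,X@Rz(yaw).T+c,T):
            u=(u-off)*f
            if 0<=u[0]<im.shape[1] and 0<=u[1]<im.shape[0]: cv2.circle(im,tuple(int(v) for v in u.round()),1,col,-1)
E
python3 - <<'E'
from st import *
o=env.get_obs();p=env.read_camera("wrist");T=wristT(p,o);print(o["tool_pos"],o["tool_rot"])
c=proj(p,[.529,-.232,.091],T)[0];print(c)
off=np.array([max(0,int(c[0])-130),max(0,int(c[1])-100)])
im=cv2.convertScaleAbs(p["image"][off[1]:off[1]+200,off[0]:off[0]+265,::-1],alpha=1.8,beta=20);im=cv2.resize(im,None,fx=3,fy=3,interpolation=cv2.INTER_CUBIC)
draw(im,p,T,np.r_[.529,-.232,0],-22.4,3,off);cv2.imwrite("pics/w7.png",im);print(off)
for r in env.regions_of(p,"stove"): print(r["conf"],r["rect"])
np.savez("w7.npz",im=p["image"],T=T,K=p["camera_matrix"],k1=p["k1"])
E
```

```text
[ 0.59902114 -0.06154611  0.28570652] [-1.79927927e+02  8.92825066e-02  6.77136216e+01]
[316.62131831 369.14651966]
[186 269]
0.95 [208.2, 250.7, 431.5, 367.9]
```

View pics/w7.png

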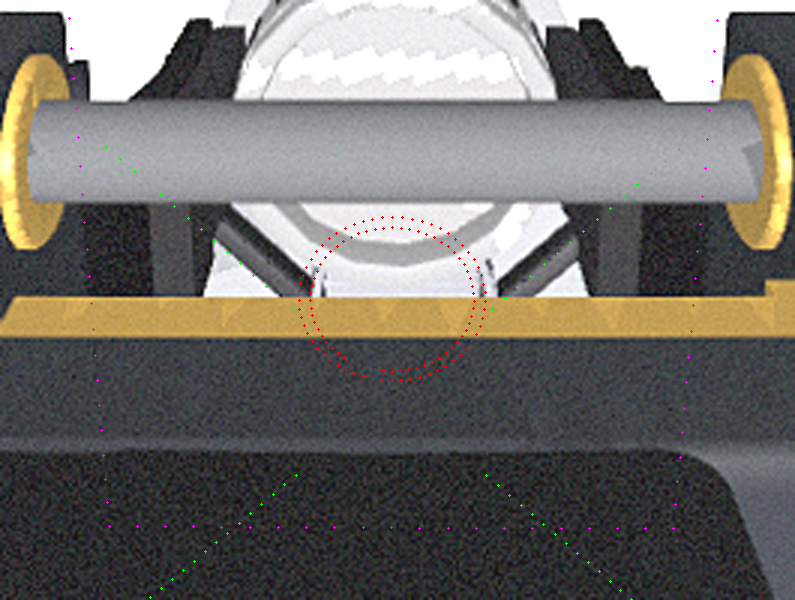

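apply_moves(targets=[[[-20,-45,0],[0,0,0]],[[-39,-92,0],[0,0,0]],[[-58,-140,0],[0,0,0]],[[-77,-186,0],[0,0,0]],[[-96,-233,0],[0,0,0]],[[-116,-281,0],[0,0,0]],[[-116,-281,0],[0,0,0]],[[-116,-281,0],[0,0,0]]])

```text
time_s: 14.05
tool_pos: [0.4808, -0.3466, 0.286]
tool_rot: [-179.9, 0.1, 67.2]
force: [0.6, 1.2, -2.4]
grip_width: 0.0474
```

```bash
python3 - <<'E'
from st import *
o=env.get_obs();p=env.read_camera("wrist");T=wristT(p,o);print(o["tool_pos"],o["tool_rot"])
c=proj(p,[.529,-.232,.091],T)[0];print(c)
off=np.array([max(0,int(c[0])-130),max(0,int(c[1])-90)])
im=cv2.convertScaleAbs(p["image"][off[1]:off[1]+200,off[0]:off[0]+265,::-1],alpha=1.8,beta=20);im=cv2.resize(im,None,fx=3,fy=3,interpolation=cv2.INTER_CUBIC)
draw(im,p,T,np.r_[.529,-.232,0],-22.4,3,off);cv2.imwrite("pics/w8.png",im);print(off)
np.savez("w8.npz",im=p["image"],T=T,K=p["camera_matrix"],k1=p["k1"],o=o["tool_pos"])
E
```

```text
[ 0.48075628 -0.34659     0.2860439 ] [-1.79942584e+02  7.22583266e-02  6.71861022e+01]
[317.21719171  91.71773012]
[187   1]
```

View pics/w8.png

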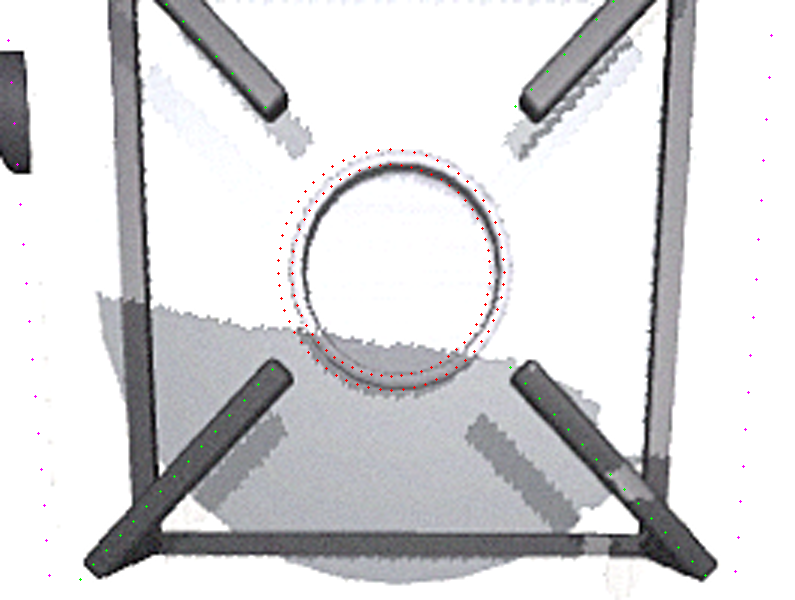

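The cup is clear now: its inner rim is centred near crop (402,275), about 12 px right of my overlay. I'll fit the stove pose by image score.

```bash
python3 - <<'E'
from st import *
from scipy.optimize import minimize
d=np.load("w8.npz");p=dict(camera_matrix=d["K"],k1=float(d["k1"]));T=d["T"]
g=cv2.GaussianBlur(cv2.cvtColor(d["im"],cv2.COLOR_RGB2GRAY).astype(np.float32),(0,0),1.0)
def samp(X,x):
    u=proj(p,X@Rz(x[2]*1).T+np.r_[x[0]/1000,x[1]/1000,0],T).astype(np.float32)
    return cv2.remap(g,u[:,:1].copy(),u[:,1:].copy(),cv2.INTER_LINEAR)[:,0]
a_=a
def cup(x):
    return samp(cyl([(.0325,.090)]),x).mean()-samp(cyl([(.029,.091),(.0355,.091)]),x).mean()
def arm(x):
    r=np.linspace(.05,.125,40);s=0
    for k in (45,135,225,315):
        k=np.radians(k);e=np.array([np.cos(k),np.sin(k)]);n=np.array([-e[1],e[0]])
        L=lambda off:np.c_[r[:,None]*e+off*n,np.full(40,.147)]
        s+=-np.abs(samp(L(.0035),x).mean()-samp(L(.008),x).mean())-np.abs(samp(L(-.0035),x).mean()-samp(L(-.008),x).mean())
    return s/8
best=[]
for f in (cup,arm):
    X=[(f((x,y,w)),x,y,w) for x in np.arange(523,538,.75) for y in np.arange(-239,-225,.75) for w in ((-22.4,) if f is cup else (-24,-23.2,-22.4,-21.6))]
    X.sort();print(f.__name__,[np.round(q,1).tolist() for q in X[:4]])
    m=minimize(f,X[0][1:],method="Nelder-Mead",options=dict(xatol=.05,fatol=.01));print(m.x.round(2),m.fun)
E
```

```text
cup [[-37.2, 531.2, -233.8, -22.4], [-37.0, 532.0, -233.8, -22.4], [-36.0, 532.0, -233.0, -22.4], [-35.5, 531.2, -233.0, -22.4]]
[ 531.72 -233.5   -22.63] -37.97063446044922
arm [[-61.1, 532.0, -233.8, -23.2], [-59.6, 531.2, -233.8, -23.2], [-59.3, 532.0, -233.0, -23.2], [-58.6, 532.0, -234.5, -23.2]]
[ 531.75 -233.68  -22.99] -62.08895492553711
```

```bash
python3 - <<'E'
from m import *
o=env.get_obs()
delta(o,*grasp([.5317,-.2336,.16],-23,0,0))
E
```

```text
shift mm [  49.3  110.5 -126. ] turn [-0.0004 -0.0008 -0.0075] deg 0.4 goal [ 0.5317 -0.2336  0.16  ]
```

apply_moves(targets=[[[18,42,0],[0,0,0]],[[36,82,0],[0,0,-0.0075]],[[49,110,-10],[0,0,-0.0075]],[[49,110,-50],[0,0,-0.0075]],[[49,110,-90],[0,0,-0.0075]],[[49,110,-126],[0,0,-0.0075]],[[49,110,-126],[0,0,-0.0075]],[[49,110,-126],[0,0,-0.0075]]])

```text
time_s: 14.9
tool_pos: [0.5328, -0.232, 0.1607]
tool_rot: [-179.9, 0.0, 67.3]
force: [1.1, -0.8, -2.4]
grip_width: 0.0475
```

```bash
python3 - <<'E'
from m import *
o=env.get_obs();print(o["force"],o["grip_width"])
delta(o,*grasp([.5317,-.2336,.16],-23,0,0))
delta(o,*grasp([.5317,-.2336,.085],-23,0,0))
E
```

```text
[ 1.06394835 -0.77795181 -2.4114174 ] 0.0475106969151822
shift mm [-1.1 -1.6 -0.7] turn [-0.0002 -0.0011 -0.0048] deg 0.3 goal [ 0.5317 -0.2336  0.16  ]
shift mm [ -1.1  -1.6 -75.7] turn [-0.0002 -0.0011 -0.0048] deg 0.3 goal [ 0.5317 -0.2336  0.085 ]
```

apply_moves(targets=[[[-1,-2,-15],[0,0,-0.005]],[[-1,-2,-35],[0,0,-0.005]],[[-1,-2,-55],[0,0,-0.005]],[[-1,-2,-70],[0,0,-0.005]],[[-1,-2,-75],[0,0,-0.005]],[[-1,-2,-75],[0,0,-0.005]],[[-1,-2,-75],[0,0,-0.005]]])

```text
time_s: 15.6
tool_pos: [0.5322, -0.2356, 0.0863]
tool_rot: [179.9, 0.0, 66.9]
force: [-0.2, 0.5, -2.8]
grip_width: 0.0472
```

```bash
python3 - <<'E'
from m import *
o=env.get_obs();print(o["force"],o["grip_width"])
delta(o,*grasp([.5317,-.2336,.0735],-23,0,0))
E
```

```text
[-0.18149376  0.50119564 -2.78262322] 0.047212913930968166
shift mm [ -0.5   2.  -12.8] turn [0.0011 0.001  0.002 ] deg 0.1 goal [ 0.5317 -0.2336  0.0735]
```

apply_moves(targets=[[[0,2,-2],[0,0,0]],[[0,2,-4],[0,0,0]],[[0,2,-6],[0,0,0]],[[0,2,-8],[0,0,0]],[[0,2,-9],[0,0,0]],[[0,2,-10],[0,0,0]],[[0,2,-10],[0,0,0]]])

```text
time_s: 16.3
tool_pos: [0.5312, -0.2332, 0.075]
tool_rot: [-179.9, 0.0, 66.9]
force: [0.2, -0.3, -2.7]
grip_width: 0.0473
```

apply_moves(targets=[[[0,0,-1],[0,0,0]],[[0,0,-1],[0,0,0]],[[0,0,-2],[0,0,0]],[[0,0,-2],[0,0,0]]])

```text
time_s: 16.7
tool_pos: [0.5313, -0.2333, 0.073]
tool_rot: [-180.0, 0.0, 66.9]
force: [0.0, 0.8, -2.6]
grip_width: 0.0475
```

apply_moves(targets=[[[0,0,-1],[0,0,0]],[[0,0,-1],[0,0,0]],[[0,0,-2],[0,0,0]],[[0,0,-2],[0,0,0]]])

```text
time_s: 17.1
tool_pos: [0.5314, -0.2335, 0.0723]
tool_rot: [-180.0, 0.0, 66.9]
force: [-2.7, 0.4, 4.3]
grip_width: 0.0469
```

The floor contact came at TCP z 0.0723, against 0.0735 expected, so the body is seated. Release.

apply_moves(targets=[[[0,0,1],[0,0,0]],[[0,0,1],[0,0,0]],[[0,0,1],[0,0,0]],[[0,0,1],[0,0,0]],[[0,0,1],[0,0,0]]], hand=75)

```text
time_s: 17.6
tool_pos: [0.5314, -0.2332, 0.072]
tool_rot: [-180.0, 0.0, 66.9]
force: [-0.4, -0.4, 0.1]
grip_width: 0.073
```

apply_moves(targets=[[[0,0,5],[0,0,0]],[[0,0,30],[0,0,0]],[[0,0,75],[0,0,0]],[[0,0,120],[0,0,0]],[[-18,-42,150],[0,0,0]],[[-36,-84,170],[0,0,0]],[[-46,-110,190],[0,0,0]],[[-46,-110,190],[0,0,0]]])

```text
time_s: 18.4
tool_pos: [0.483, -0.3506, 0.2665]
tool_rot: [179.7, 0.3, 66.3]
force: [0.3, 0.8, -0.4]
grip_width: 0.075
```

```bash
python3 - <<'E'
from st import *
o=env.get_obs();p=env.read_camera("wrist");T=wristT(p,o);print(o["tool_pos"],o["tool_rot"],o["grip_width"])
c=proj(p,[.5317,-.2336,.1],T)[0];off=np.array([max(0,int(c[0])-130),max(0,int(c[1])-90)])
im=cv2.resize(p["image"][off[1]:off[1]+180,off[0]:off[0]+265,::-1],None,fx=3,fy=3,interpolation=cv2.INTER_CUBIC)
for u in (proj(p,PART["burner_body"]@Rz(-23).T+[.5317,-.2336,.079],T)-off)*3: cv2.circle(im,tuple(int(v) for v in u),1,(0,0,255),-1)
cv2.imwrite("pics/w9.png",im)
meas("burner_body",[.5317,-.2336,.079],-23,zs=(None,.079),tilt=0)
E
```

```text
[ 0.4829806  -0.35064051  0.26646518] [179.66668452   0.29704871  66.33308794] 0.0749624274981379
burner_body pred [315.  89.] [([315.0, 90.0, 282.0, 56.0, 346.0, 124.0], 0.55)]
None [ 0.5316 -0.2336  0.076 ] 0.08 [-0.1  0.2  0.1 -0.3 -0.  -0.1]
0.079 [ 0.5314 -0.234   0.079 ] 0.23 [-0.1  0.2 -0.1 -0.6  0.3  0.2]
```

View pics/w9.png

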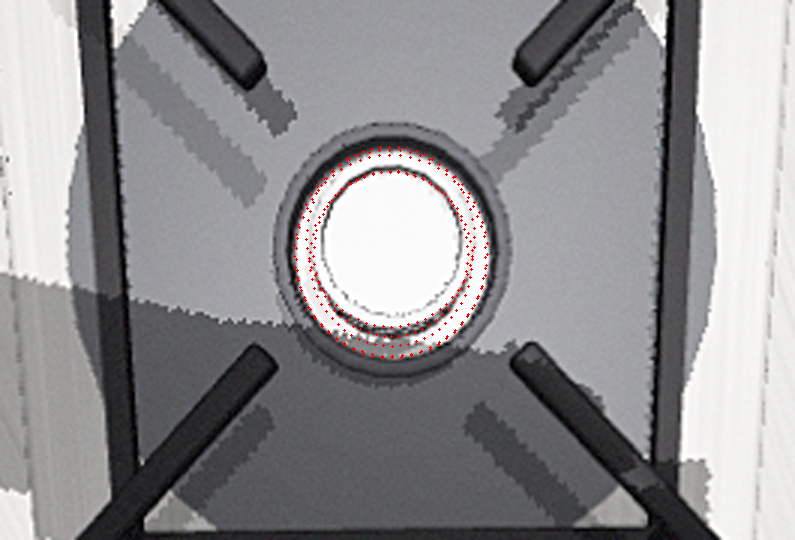

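The body sits concentric in the cup at (393,245), matching the model at home height. Next is the flame ring.

```bash
python3 - <<'E'
from m import *
o=env.get_obs()
delta(o,*grasp([.538,.3395,.05],14.8,.10))
E
```

```text
shift mm [  -3.2  667.3 -130.1] turn [-0.0452 -0.621   0.64  ] deg 51.2 goal [0.4825 0.3248 0.1319]
```

apply_moves(targets=[[[0,48,0],[0,0,0.06]],[[0,96,0],[0,0,0.12]],[[0,145,0],[0,0,0.2]],[[0,194,0],[0,0,0.28]],[[0,243,0],[0,0,0.36]],[[0,292,0],[0,0,0.44]],[[0,341,0],[0,0,0.52]],[[0,390,0],[0,0,0.6]]], hand=87)

```text
time_s: 19.35
tool_pos: [0.484, 0.0506, 0.2614]
tool_rot: [-179.9, 0.0, 101.7]
force: [1.0, -1.0, -0.0]
grip_width: 0.0867
```

```bash
python3 - <<'E'
from m import *
o=env.get_obs()
delta(o,*grasp([.538,.3395,.05],14.8,.10))
E
```

```text
shift mm [  -1.5  274.3 -129.5] turn [ 0.1407 -0.5963  0.0534] deg 35.2 goal [0.4825 0.3248 0.1319]
```

apply_moves(targets=[[[0,49,0],[0.02,-0.1,0.01]],[[0,98,0],[0.05,-0.22,0.02]],[[0,147,-10],[0.08,-0.34,0.03]],[[0,192,-30],[0.11,-0.46,0.04]],[[-1,235,-55],[0.1407,-0.5963,0.0534]],[[-1,274,-85],[0.1407,-0.5963,0.0534]],[[-1,274,-129],[0.1407,-0.5963,0.0534]],[[-1,274,-129],[0.1407,-0.5963,0.0534]]])

```text
time_s: 20.15
tool_pos: [0.4781, 0.3232, 0.1267]
tool_rot: [145.4, -0.1, 105.0]
force: [-0.3, -1.1, -0.9]
grip_width: 0.0871
```

apply_moves(targets=[[[0,0,0],[0,0,0]],[[0,0,0],[0,0,0]]])

```text
time_s: 20.35
tool_pos: [0.4836, 0.3213, 0.133]
tool_rot: [145.0, -0.2, 104.6]
force: [0.7, -0.3, 0.7]
grip_width: 0.0867
```

```bash
python3 - <<'E'
from m import *
o=meas("flame_ring",[.538,.3395,.05],14.8,zs=(None,.0505,.048))
print(o["qpos"].round(1),o["tool_rot"])
for s in (.05,-.023): delta(o,*grasp([.538,.3395,.0505],14.8,s))
E
```

```text
flame_ring pred [315. 237.] [([314.0, 235.0, 278.0, 200.0, 350.0, 270.0], 0.98), ([328.0, 85.0, 300.0, 52.0, 356.0, 118.0], 0.66)]
None [0.5378 0.3401 0.0479] 0.22 [ 0.1 -0.1  0.2 -0.2 -0.4  0.5]
0.0505 [0.536  0.3404 0.05  ] 0.54 [ 0.1 -0.1 -0.2 -0.6  0.1  0.9]
0.048 [0.5378 0.3401 0.05  ] 0.22 [ 0.1 -0.1  0.2 -0.2 -0.4  0.5]
[-13.3  -8.9 -32.8 127.7  25.2  31.9 -50.8] [144.98762484  -0.19953101 104.57469682]
shift mm [ 26.7  10.9 -41.5] turn [-0.0034 -0.0007  0.0039] deg 0.3 goal [0.5103 0.3322 0.0915]
shift mm [  67.2   21.6 -101.3] turn [-0.0034 -0.0007  0.0039] deg 0.3 goal [0.5508 0.3429 0.0317]
```

```bash
python3 - <<'E'
from m import *
o=env.get_obs()
for s in (.02,-.02): delta(o,*grasp([.5372,.3402,.0495],14.8,s))
E
```

```text
shift mm [ 41.1  16.3 -68.8] turn [-0.0051  0.0018  0.006 ] deg 0.5 goal [0.5261 0.3373 0.0659]
shift mm [  63.3   22.1 -101.6] turn [-0.0051  0.0018  0.006 ] deg 0.5 goal [0.5483 0.3431 0.0331]
```

apply_moves(targets=[[[20,8,-35],[-0.005,0.002,0.006]],[[41,16,-69],[-0.005,0.002,0.006]],[[48,18,-80],[-0.005,0.002,0.006]],[[55,20,-91],[-0.005,0.002,0.006]],[[60,21,-96],[-0.005,0.002,0.006]],[[60,21,-96],[-0.005,0.002,0.006]]])

```text
time_s: 21.05
tool_pos: [0.5455, 0.3412, 0.0376]
tool_rot: [145.1, 0.0, 104.7]
force: [-0.1, 0.7, 0.5]
grip_width: 0.0869
```

```bash
python3 - <<'E'
from m import *
o=env.get_obs();print(o["qpos"].round(1),o["force"])
delta(o,*grasp([.5372,.3402,.0495],14.8,-.02))
E
```

```text
[-11.9   9.8 -34.  125.   57.1  26.1 -77.2] [-0.09674447  0.6678245   0.4793096 ]
shift mm [ 2.8  1.9 -4.5] turn [ 0.0009 -0.0014  0.0013] deg 0.1 goal [0.5483 0.3431 0.0331]
```

apply_moves(targets=[[[2,1,-2],[0,0,0]],[[3,2,-4],[0,0,0]],[[3,2,-4],[0,0,0]]])

```text
time_s: 21.35
tool_pos: [0.5475, 0.344, 0.0338]
tool_rot: [145.1, 0.0, 104.8]
force: [-0.5, 0.5, 0.6]
grip_width: 0.0869
```

apply_moves(targets=[[[0,0,0],[0,0,0]],[[0,0,0],[0,0,0]],[[0,0,0],[0,0,0]],[[0,0,0],[0,0,0]],[[0,0,0],[0,0,0]],[[0,0,0],[0,0,0]],[[0,0,0],[0,0,0]],[[0,0,0],[0,0,0]]], hand=35, squeeze=30)

```text
time_s: 22.15
tool_pos: [0.5472, 0.3436, 0.0331]
tool_rot: [145.1, 0.0, 104.8]
force: [0.1, -0.3, 0.8]
grip_width: 0.0524
```

```bash
python3 - <<'E'
from m import *
o=env.get_obs();print(o["qpos"].round(1),o["force"],o["grip_width"])
delta(o,*grasp([.5372,.3402,.0495],14.8,-.02))
delta(o,*grasp([.53,.33,.29],14.8,0,0))
E
```

```text
[-12.3  10.7 -33.7 124.7  58.5  26.1 -78.5] [ 0.08807063 -0.25463332  0.82180931] 0.05244626066200876
shift mm [ 1.  -0.5  0.1] turn [ 0.0013 -0.0021 -0.0003] deg 0.1 goal [0.5483 0.3431 0.0331]
shift mm [-17.2 -13.6 256.9] turn [-1.549e-01  5.885e-01 -5.000e-04] deg 34.9 goal [0.53 0.33 0.29]
```

apply_moves(targets=[[[0,0,0],[0,0,0]],[[0,0,0],[0,0,0]],[[-6,-2,8],[0,0,0]]])

```text
time_s: 22.45
tool_pos: [0.5414, 0.3421, 0.0406]
tool_rot: [145.2, -0.0, 104.9]
force: [1.7, 1.1, -1.7]
grip_width: 0.0523
```

apply_moves(targets=[[[-10,-3,15],[0,0,0]],[[-16,-4,40],[0,0,0]],[[-16,-4,85],[-0.02,0.08,0]],[[-14,-6,130],[-0.06,0.22,0]],[[-12,-8,175],[-0.1,0.36,0]],[[-11,-10,220],[-0.13,0.49,0]],[[-11,-12,245],[-0.155,0.589,0]],[[-11,-12,245],[-0.155,0.589,0]]])

```text
time_s: 23.25
tool_pos: [0.5336, 0.3298, 0.2912]
tool_rot: [179.8, -0.2, 104.7]
force: [0.1, 1.1, -1.8]
grip_width: 0.0528
```

```bash
python3 - <<'E'
from m import *
o=env.get_obs();print(o["qpos"].round(1),o["force"],o["grip_width"])
delta(o,*grasp([.5316,-.2337,.28],-23,0,0))
E
```

```text
[ -5.9  17.3 -36.3  77.1  10.1  88.7 -26.5] [ 0.09547006  1.14570608 -1.82978638] 0.05280393881597695
shift mm [  -2.  -563.5  -11.2] turn [-0.0025  0.0033 -0.6576] deg 37.7 goal [ 0.5316 -0.2337  0.28  ]
```

apply_moves(targets=[[[0,-49,0],[0,0,-0.06]],[[0,-98,0],[0,0,-0.12]],[[0,-147,0],[0,0,-0.2]],[[0,-196,0],[0,0,-0.28]],[[0,-245,0],[0,0,-0.36]],[[0,-294,0],[0,0,-0.44]],[[0,-343,0],[0,0,-0.52]],[[-1,-392,0],[0,0,-0.6]]])

```text
time_s: 24.05
tool_pos: [0.5289, -0.0645, 0.2858]
tool_rot: [-180.0, 0.0, 70.3]
force: [0.8, 0.1, -1.4]
grip_width: 0.0526
```

apply_moves(targets=[[[0,-49,0],[0,0,-0.02]],[[0,-98,0],[0,0,-0.04]],[[-1,-147,0],[0,0,-0.0576]],[[-1,-170,-20],[0,0,-0.0576]],[[-1,-172,-60],[0,0,-0.0576]],[[-1,-172,-110],[0,0,-0.0576]],[[-1,-172,-130],[0,0,-0.0576]],[[-1,-172,-130],[0,0,-0.0576]]])

```text
time_s: 24.85
tool_pos: [0.5252, -0.2333, 0.1514]
tool_rot: [-179.5, -0.0, 67.1]
force: [-0.1, 0.2, -1.6]
grip_width: 0.0526
```

```bash
python3 - <<'E'
from m import *
o=env.get_obs();print(o["force"],o["grip_width"])
delta(o,*grasp([.5316,-.2337,.105],-23,0,0))
E
```

```text
[-0.08050619  0.21279108 -1.62887438] 0.05256678668001331
shift mm [  6.4  -0.4 -46.4] turn [-0.0038 -0.0084 -0.0025] deg 0.5 goal [ 0.5316 -0.2337  0.105 ]
```

apply_moves(targets=[[[6,0,-5],[-0.004,-0.008,0]],[[6,0,-20],[-0.004,-0.008,0]],[[6,0,-35],[-0.004,-0.008,0]],[[6,0,-43],[-0.004,-0.008,0]],[[6,0,-43],[-0.004,-0.008,0]],[[6,0,-43],[-0.004,-0.008,0]]])

```text
time_s: 25.45
tool_pos: [0.5344, -0.2343, 0.1132]
tool_rot: [179.5, 0.0, 67.1]
force: [0.2, 0.7, -2.1]
grip_width: 0.0526
```

```bash
python3 - <<'E'
from m import *
o=env.get_obs();print(o["force"],o["grip_width"])
delta(o,*grasp([.5316,-.2337,.0915],-23,0,0))
E
```

```text
[ 0.16003735  0.73589965 -2.06184395] 0.05262286797606842
shift mm [ -2.8   0.6 -21.7] turn [ 0.0036  0.0077 -0.0026] deg 0.5 goal [ 0.5316 -0.2337  0.0915]
```

apply_moves(targets=[[[-2,0,-2],[0.003,0.006,0]],[[-2,0,-6],[0.003,0.006,0]],[[-2,0,-10],[0.003,0.006,0]],[[-2,0,-12],[0.003,0.006,0]],[[-2,0,-12],[0.003,0.006,0]],[[-2,0,-12],[0.003,0.006,0]]])

```text
time_s: 26.05
tool_pos: [0.5324, -0.2342, 0.1011]
tool_rot: [179.9, -0.0, 67.2]
force: [0.6, 0.6, -2.2]
grip_width: 0.0526
```

```bash
python3 - <<'E'
from m import *
o=env.get_obs();print(o["force"],o["grip_width"])
delta(o,*grasp([.5316,-.2337,.0915],-23,0,0))
E
```

```text
[ 0.61999648  0.64181532 -2.20928096] 0.05256738140168642
shift mm [-0.8  0.5 -9.6] turn [ 0.0006  0.0018 -0.0027] deg 0.2 goal [ 0.5316 -0.2337  0.0915]
```

apply_moves(targets=[[[-1,1,-2],[0,0.001,0]],[[-1,1,-4],[0,0.001,0]],[[-1,1,-6],[0,0.001,0]],[[-1,1,-7],[0,0.001,0]],[[-1,1,-8],[0,0.001,0]],[[-1,1,-8],[0,0.001,0]]])

```text
time_s: 26.65
tool_pos: [0.5312, -0.2332, 0.093]
tool_rot: [180.0, 0.0, 67.2]
force: [0.1, 0.8, -1.9]
grip_width: 0.0529
```

apply_moves(targets=[[[0,0,-1],[0,0,0]],[[0,0,-1],[0,0,0]],[[0,0,-2],[0,0,0]],[[0,0,-2],[0,0,0]]])

```text
time_s: 27.05
tool_pos: [0.5314, -0.2333, 0.0911]
tool_rot: [179.9, 0.0, 67.2]
force: [1.6, 0.1, -2.4]
grip_width: 0.0526
```

apply_moves(targets=[[[0,0,-1],[0,0,0]],[[0,0,-1],[0,0,0]],[[0,0,-2],[0,0,0]],[[0,0,-2],[0,0,0]]])

```text
time_s: 27.45
tool_pos: [0.5315, -0.2333, 0.0908]
tool_rot: [179.9, 0.0, 67.1]
force: [-4.1, 1.3, 8.6]
grip_width: 0.0524
```

The ring touched at z 0.0908, against 0.0915 predicted for home. A foot resting on the rim would stop 6 mm higher. Release and check.

apply_moves(targets=[[[0,0,1],[0,0,0]],[[0,0,1],[0,0,0]],[[0,0,1],[0,0,0]],[[0,0,1],[0,0,0]],[[0,0,1],[0,0,0]]], hand=78)

```text
time_s: 27.95
tool_pos: [0.5313, -0.2332, 0.0899]
tool_rot: [180.0, 0.0, 67.2]
force: [0.7, -0.3, -0.1]
grip_width: 0.0768
```

apply_moves(targets=[[[0,0,5],[0,0,0]],[[0,0,30],[0,0,0]],[[0,0,75],[0,0,0]],[[0,0,110],[0,0,0]],[[-18,-42,135],[0,0,0]],[[-36,-84,155],[0,0,0]],[[-46,-110,170],[0,0,0]],[[-46,-110,170],[0,0,0]]])

```text
time_s: 28.75
tool_pos: [0.483, -0.3502, 0.2633]
tool_rot: [179.7, 0.3, 66.6]
force: [0.2, -0.5, 0.2]
grip_width: 0.0779
```

```bash
python3 - <<'E'
from st import *
o=meas("flame_ring",[.5315,-.2336,.111],-23,"pics/w10.png",zs=(None,.111),tilt=0)
print(o["tool_pos"],o["grip_width"])
meas("burner_body",[.5315,-.2336,.079],-23,zs=(.079,),tilt=0)
delta(o,*grasp([.563,.243,.05],14.8,.10))
E
```

```text
flame_ring pred [314.  78.] [([314.0, 79.0, 280.0, 44.0, 348.0, 114.0], 0.76), ([140.0, 68.0, 106.0, 26.0, 174.0, 110.0], 0.55)]
None [ 0.5309 -0.2351  0.111 ] 0.54 [-0.   0.   0.6 -0.5 -0.5  0.5]
0.111 [ 0.5309 -0.2351  0.111 ] 0.54 [-0.   0.   0.6 -0.5 -0.5  0.5]
[ 0.48296564 -0.35015341  0.26326836] 0.07787229800129347
burner_body pred [316.  93.] [([316.0, 114.0, 286.0, 102.0, 348.0, 128.0], 0.78)]
0.079 [ 0.5244 -0.2503  0.079 ] 40.47 [  0.1   0.1  -1.3 -22.5   0.8  19. ]
shift mm [  24.6  578.5 -131.4] turn [-0.0417 -0.615   0.647 ] deg 51.2 goal [0.5075 0.2283 0.1319]
```

apply_moves(targets=[[[3,48,0],[0,0,0.06]],[[6,96,0],[0,0,0.12]],[[9,145,0],[0,0,0.2]],[[12,194,0],[0,0,0.28]],[[15,243,0],[0,0,0.36]],[[18,292,0],[0,0,0.44]],[[21,341,0],[0,0,0.52]],[[24,390,0],[0,0,0.6]]], hand=87)

```text
time_s: 29.75
tool_pos: [0.5083, 0.0505, 0.2597]
tool_rot: [180.0, 0.0, 101.9]
force: [0.2, -0.8, 0.1]
grip_width: 0.0871
```

```bash
python3 - <<'E'
from m import *
o=env.get_obs()
delta(o,*grasp([.5635,.243,.05],14.8,.10))
E
```

```text
shift mm [  -0.3  177.8 -127.8] turn [ 0.1413 -0.594   0.0492] deg 35.1 goal [0.508  0.2283 0.1319]
```

apply_moves(targets=[[[0,40,0],[0.02,-0.11,0.01]],[[0,80,0],[0.06,-0.25,0.02]],[[0,118,0],[0.1,-0.39,0.03]],[[0,150,-25],[0.13,-0.52,0.04]],[[0,178,-60],[0.1413,-0.594,0.0492]],[[0,178,-100],[0.1413,-0.594,0.0492]],[[0,178,-128],[0.1413,-0.594,0.0492]],[[0,178,-128],[0.1413,-0.594,0.0492]]])

```text
time_s: 30.55
tool_pos: [0.5023, 0.2272, 0.1251]
tool_rot: [145.5, -0.1, 105.0]
force: [0.3, -0.3, -0.0]
grip_width: 0.0869
```

apply_moves(targets=[[[0,0,0],[0,0,0]],[[0,0,0],[0,0,0]],[[0,0,0],[0,0,0]]])

```text
time_s: 30.85
tool_pos: [0.511, 0.2251, 0.1348]
tool_rot: [144.8, -0.3, 104.5]
force: [0.3, -0.3, 0.7]
grip_width: 0.0872
```

```bash
python3 - <<'E'
from m import *
o=meas("burner_cap",[.5635,.243,.05],14.8,zs=(None,.0505,.049))
print(o["qpos"].round(1),o["tool_rot"])
for s in (.02,-.013,-.02): delta(o,*grasp([.5625,.2433,.0495],14.8,s))
E
```

```text
burner_cap pred [312. 237.] []Traceback (most recent call last):
  File "<stdin>", line 2, in <module>
  File "m.py", line 10, in meas
    f=c[0][1];W=np.array([2,2,1,1,1,1.])
      ~^^^
IndexError: list index out of range
```

```bash
python3 - <<'E'
from m import *
try: meas("burner_cap",[.5635,.243,.05],14.8,zs=(None,.0505,.049))
except IndexError: print("miss")
o=env.get_obs();p=env.read_camera("wrist");T=wristT(p,o)
m=(p["image"].max(2)<75).astype(np.uint8);n,l,st,ce=cv2.connectedComponentsWithStats(m)
k=l[237,312];print("seg",k,st[k],ce[k])
f=regfeat(l==k) if k else None;R=rackR(14.8).as_matrix();W=np.array([2,2,1,1,1,1.])
if f is not None:
  for z in (None,.0505,.049):
    res=lambda x:(hullfeat(proj(p,PART["burner_cap"]@R.T+np.r_[x[:2],x[2] if z is None else z],T))-f)*W
    s=least_squares(res,[.5635,.243,.05],loss="soft_l1",x_scale=.01);print(z,s.x.round(4),s.cost.round(2),res(s.x).round(1))
for s in (.02,-.013,-.02): delta(o,*grasp([.563,.2433,.0495],14.8,s))
E
```

```text
burner_cap pred [312. 236.] [([313.0, 234.0, 276.0, 196.0, 352.0, 272.0], 0.79)]
None [0.5674 0.2433 0.0468] 0.34 [ 0.4 -0.2 -0.2  0.1 -0.7  0.3]
0.0505 [0.5648 0.2436 0.05  ] 0.82 [ 0.4 -0.1 -0.8 -0.5 -0.   0.9]
0.049 [0.5659 0.2435 0.05  ] 0.48 [ 0.4 -0.1 -0.5 -0.3 -0.3  0.6]
seg 0 [     0      0    640    480 204224] [322.00978338 168.47389141]
shift mm [ 41.3  16.  -68. ] turn [-0.005   0.0018  0.0068] deg 0.5 goal [0.5519 0.2404 0.0659]
shift mm [ 59.6  20.8 -95. ] turn [-0.005   0.0018  0.0068] deg 0.5 goal [0.5702 0.2452 0.0389]
shift mm [  63.5   21.8 -100.7] turn [-0.005   0.0018  0.0068] deg 0.5 goal [0.5741 0.2462 0.0331]
```

```bash
python3 - <<'E'
from m import *
o=env.get_obs()
for s in (.02,-.015,-.0205): delta(o,*grasp([.565,.2435,.0498],14.8,s))
E
```

```text
shift mm [ 43.6  16.2 -67.2] turn [-0.0047  0.0013  0.0065] deg 0.5 goal [0.5539 0.2406 0.0662]
shift mm [ 63.   21.3 -95.9] turn [-0.0047  0.0013  0.0065] deg 0.5 goal [0.5733 0.2457 0.0375]
shift mm [  66.1   22.1 -100.4] turn [-0.0047  0.0013  0.0065] deg 0.5 goal [0.5764 0.2465 0.033 ]
```

apply_moves(targets=[[[20,8,-32],[-0.005,0.001,0.006]],[[43,16,-67],[-0.005,0.001,0.006]],[[50,18,-78],[-0.005,0.001,0.006]],[[57,20,-88],[-0.005,0.001,0.006]],[[62,21,-94],[-0.005,0.001,0.006]],[[62,21,-94],[-0.005,0.001,0.006]]])

```text
time_s: 31.7
tool_pos: [0.5717, 0.2451, 0.0373]
tool_rot: [145.2, 0.0, 104.8]
force: [0.8, -0.4, 0.1]
grip_width: 0.0872
```

```bash
python3 - <<'E'
from m import *
o=env.get_obs();print(o["qpos"].round(1),o["force"])
delta(o,*grasp([.565,.2435,.0498],14.8,-.0205))
E
```

```text
[-10.6   4.7 -21.5 129.5  42.8  16.7 -54.9] [ 0.76067504 -0.44540111  0.13019126]
shift mm [ 4.7  1.4 -4.3] turn [ 0.0016 -0.0027  0.0002] deg 0.2 goal [0.5764 0.2465 0.033 ]
```

apply_moves(targets=[[[2,1,-2],[0,0,0]],[[4,1,-4],[0,0,0]],[[4,1,-4],[0,0,0]]])

```text
time_s: 32.0
tool_pos: [0.5756, 0.2467, 0.0345]
tool_rot: [145.1, 0.1, 104.8]
force: [0.5, 1.1, -0.1]
grip_width: 0.087
```

apply_moves(targets=[[[0,0,0],[0,0,0]],[[0,0,0],[0,0,0]],[[0,0,0],[0,0,0]],[[0,0,0],[0,0,0]],[[0,0,0],[0,0,0]],[[0,0,0],[0,0,0]],[[0,0,0],[0,0,0]],[[0,0,0],[0,0,0]]], hand=40, squeeze=30)

```text
time_s: 32.8
tool_pos: [0.5752, 0.2466, 0.0341]
tool_rot: [145.1, 0.1, 104.8]
force: [-3.0, -1.9, 2.9]
grip_width: 0.059
```

```bash
python3 - <<'E'
from m import *
o=env.get_obs();print(o["force"],o["grip_width"])
delta(o,*grasp([.565,.2435,.0498],14.8,-.0205))
delta(o,*grasp([.55,.24,.29],14.8,0,0))
E
```

```text
[-3.01365591 -1.89844246  2.88800219] 0.059040520303065794
shift mm [ 1.2 -0.1 -1.1] turn [ 0.0014 -0.0015 -0.0007] deg 0.1 goal [0.5764 0.2465 0.033 ]
shift mm [-25.2  -6.6 255.9] turn [-0.1549  0.589  -0.001 ] deg 34.9 goal [0.55 0.24 0.29]
```

Held at 59 mm. TCP is 19 mm below the cap's underside. Lift and carry.

apply_moves(targets=[[[-8,-2,12],[0,0,0]],[[-22,-5,33],[0,0,0]],[[-25,-6,75],[0,0,0]],[[-25,-6,120],[-0.04,0.15,0]],[[-25,-6,165],[-0.08,0.29,0]],[[-25,-6,210],[-0.12,0.44,0]],[[-25,-6,255],[-0.155,0.589,0]],[[-25,-6,255],[-0.155,0.589,0]]])

```text
time_s: 33.6
tool_pos: [0.5506, 0.2412, 0.2927]
tool_rot: [179.8, -0.1, 104.9]
force: [0.6, 1.2, -1.5]
grip_width: 0.0591
```

```bash
python3 - <<'E'
from m import *
o=env.get_obs();print(o["force"],o["grip_width"])
delta(o,*grasp([.5312,-.2343,.29],-23,0,0))
E
```

```text
[ 0.60031924  1.23885596 -1.46701616] 0.05908764987013581
shift mm [ -19.4 -475.5   -2.7] turn [-0.0008  0.003  -0.6613] deg 37.9 goal [ 0.5312 -0.2343  0.29  ]
```

apply_moves(targets=[[[-2,-49,0],[0,0,-0.07]],[[-4,-98,0],[0,0,-0.14]],[[-6,-147,0],[0,0,-0.22]],[[-8,-196,0],[0,0,-0.3]],[[-10,-245,0],[0,0,-0.38]],[[-12,-294,0],[0,0,-0.47]],[[-15,-343,0],[0,0,-0.56]],[[-17,-392,0],[0,0,-0.64]]])

```text
time_s: 34.4
tool_pos: [0.5328, -0.1533, 0.2879]
tool_rot: [179.8, 0.0, 68.0]
force: [1.4, 0.4, -2.6]
grip_width: 0.0589
```

apply_moves(targets=[[[-1,-45,0],[0,0,-0.02]],[[-2,-78,0],[0,0,-0.02]],[[-2,-83,-30],[0,0,-0.02]],[[-2,-83,-75],[0,0,-0.02]],[[-2,-83,-120],[0,0,-0.02]],[[-2,-83,-150],[0,0,-0.02]],[[-2,-83,-150],[0,0,-0.02]],[[-2,-83,-150],[0,0,-0.02]]])

```text
time_s: 35.2
tool_pos: [0.5314, -0.2343, 0.1386]
tool_rot: [179.9, 0.0, 67.0]
force: [0.6, 0.3, -1.2]
grip_width: 0.0588
```

apply_moves(targets=[[[0,0,0],[0,0,0]],[[0,0,0],[0,0,0]]])

```text
time_s: 35.4
tool_pos: [0.533, -0.2348, 0.141]
tool_rot: [179.6, -0.0, 67.0]
force: [-0.1, 0.1, -3.0]
grip_width: 0.0585
```

```bash
python3 - <<'E'
from m import *
o=env.get_obs();print(o["force"],o["grip_width"])
delta(o,*grasp([.5312,-.2343,.105],-23,0,0))
E
```

```text
[-0.08560192  0.11280591 -2.99540953] 0.058520949907469075
shift mm [ -1.8   0.5 -36. ] turn [ 0.0025  0.007  -0.0006] deg 0.4 goal [ 0.5312 -0.2343  0.105 ]
```

apply_moves(targets=[[[-1,0,-8],[0.002,0.005,0]],[[-1,0,-16],[0.002,0.005,0]],[[-1,0,-22],[0.002,0.005,0]],[[-1,0,-26],[0.002,0.005,0]],[[-1,0,-26],[0.002,0.005,0]],[[-1,0,-26],[0.002,0.005,0]],[[-1,0,-26],[0.002,0.005,0]]])

```text
time_s: 36.1
tool_pos: [0.5306, -0.2343, 0.1128]
tool_rot: [-179.9, -0.0, 67.0]
force: [-0.0, -0.4, -3.5]
grip_width: 0.0591
```

```bash
python3 - <<'E'
from m import *
o=env.get_obs();print(o["force"],o["grip_width"])
delta(o,*grasp([.5312,-.2343,.105],-23,0,0))
E
```

```text
[-1.21809588e-03 -4.31621157e-01 -3.47552829e+00] 0.059104605735112295
shift mm [ 0.6  0.  -7.8] turn [-0.0008 -0.0015 -0.0005] deg 0.1 goal [ 0.5312 -0.2343  0.105 ]
```

apply_moves(targets=[[[0.5,0,-2],[0,-0.001,0]],[[0.5,0,-4],[0,-0.001,0]],[[0.5,0,-5],[0,-0.001,0]],[[0.5,0,-6],[0,-0.001,0]],[[0.5,0,-6],[0,-0.001,0]]])

```text
time_s: 36.6
tool_pos: [0.5308, -0.2342, 0.1063]
tool_rot: [-179.9, -0.0, 67.0]
force: [-0.4, -0.3, -2.3]
grip_width: 0.0593
```

apply_moves(targets=[[[0,0,-1],[0,0,0]],[[0,0,-1],[0,0,0]],[[0,0,-2],[0,0,0]],[[0,0,-2],[0,0,0]]])

```text
time_s: 37.0
tool_pos: [0.5308, -0.2342, 0.1044]
tool_rot: [-179.9, -0.0, 67.0]
force: [0.2, -0.2, -1.8]
grip_width: 0.0593
```

apply_moves(targets=[[[0,0,-1],[0,0,0]],[[0,0,-1],[0,0,0]],[[0,0,-2],[0,0,0]],[[0,0,-2],[0,0,0]]])

```text
time_s: 37.4
tool_pos: [0.531, -0.2343, 0.1026]
tool_rot: [-179.9, -0.0, 67.0]
force: [-0.3, -1.5, -1.9]
grip_width: 0.0593
```

apply_moves(targets=[[[0,0,-1],[0,0,0]],[[0,0,-1],[0,0,0]],[[0,0,-1],[0,0,0]]])

```text
time_s: 37.7
tool_pos: [0.5311, -0.2343, 0.1024]
tool_rot: [-180.0, -0.0, 67.0]
force: [-2.6, 0.9, 5.6]
grip_width: 0.0592
```

apply_moves(targets=[[[0,0,1],[0,0,0]],[[0,0,1],[0,0,0]],[[0,0,1],[0,0,0]],[[0,0,1],[0,0,0]],[[0,0,1],[0,0,0]]], hand=84)

```text
time_s: 38.2
tool_pos: [0.5309, -0.2342, 0.1023]
tool_rot: [-179.9, -0.0, 67.0]
force: [-0.2, -0.2, -0.9]
grip_width: 0.083
```

apply_moves(targets=[[[0,0,5],[0,0,0]],[[0,0,30],[0,0,0]],[[0,0,75],[0,0,0]],[[0,0,110],[0,0,0]],[[-18,-42,130],[0,0,0]],[[-36,-84,150],[0,0,0]],[[-46,-110,160],[0,0,0]],[[-46,-110,160],[0,0,0]]])

```text
time_s: 39.0
tool_pos: [0.4823, -0.3506, 0.2652]
tool_rot: [179.9, 0.2, 66.5]
force: [-0.3, -0.6, 0.2]
grip_width: 0.0838
```

```bash
python3 - <<'E'
from st import *
try: meas("burner_cap",[.5311,-.2343,.124],-23,zs=(None,.124),tilt=0)
except IndexError: print("miss")
o=env.get_obs();p=env.read_camera("wrist");T=wristT(p,o);print(o["tool_pos"],o["tool_rot"])
c=proj(p,[.5317,-.2336,.11],T)[0];off=np.array([max(0,int(c[0])-130),max(0,int(c[1])-90)])
im=cv2.resize(p["image"][off[1]:off[1]+180,off[0]:off[0]+265,::-1],None,fx=3,fy=3,interpolation=cv2.INTER_CUBIC)
for u in (proj(p,cyl([(.03,.015),(.03,.005)])+[.5311,-.2343,.124],T)-off)*3: cv2.circle(im,tuple(int(v) for v in u),1,(0,0,255),-1)
im=im[:, :]
t=env.read_camera("top");b=cv2.resize(t["image"][110:340,100:560,::-1],(500,250));im=np.vstack([cv2.resize(im,(500,340)),b])
cv2.imwrite("pics/w11.png",im)
for n,h in (("oil_bottle",.09),("ramekin",.042),("pepper_mill",.075),("spice_jar",.085),("timer",.03)):
    r=env.regions_of(t,n)
    if r: print(n,np.round(r[0]["rect"]))
E
```

```text
burner_cap pred [315.  75.] [([315.0, 76.0, 278.0, 36.0, 352.0, 116.0], 0.98)]
None [ 0.5311 -0.2347  0.1218] 0.1 [ 0.2  0.1  0.  -0.2 -0.4  0.1]
0.124 [ 0.531 -0.235  0.124] 0.23 [ 0.2  0.1 -0.3 -0.5 -0.1  0.4]
[ 0.48477062 -0.3446302   0.26289458] [-1.7996345e+02 -5.6905847e-02  6.6944643e+01]
oil_bottle [328. 225. 354. 260.]
ramekin [254. 254. 286. 282.]
pepper_mill [339. 125. 366. 165.]
spice_jar [163. 162. 196. 191.]
timer [386. 306. 428. 333.]
```

View pics/w11.png

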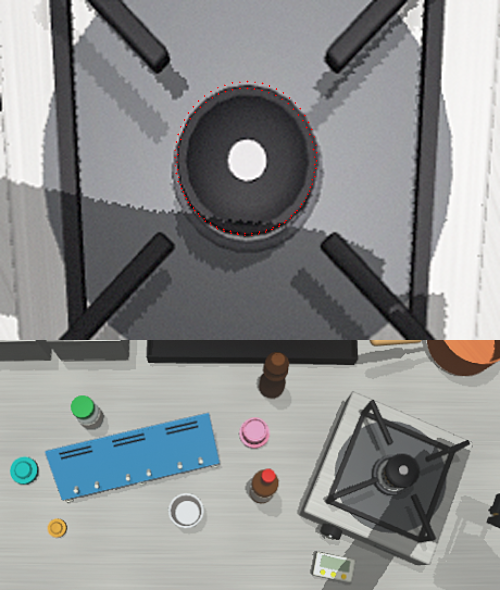

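The cap is concentric and level at (247,160), with its height fit at home. The rack is empty and the bystanders are where they were. Handing in.

```bash
python3 -c "
from cell import env
print(env.get_obs()['time_s'],env.sign_off())"
```

```text
the job is handed in; nothing more can be done
39.45 None
```

The burner is rebuilt in the stove's cup in the order asked: body, brass flame ring, then black cap. I handed it in at 39.5 s of the 72 s allowed. Each part was lowered in steps of 1 to 2 mm until light contact (wrist force of about 10 N or less), then released.

**Last checks:**
- **Body:** after its release, the wrist-camera fit put it within about 0.5 mm of the cup centre. Its height fit 3 mm low, which I took as camera error.
- **Ring:** its height fit exactly at home, about 1.7 mm off the cup centre.
- **Cap:** about 1.3 mm off centre, fitting 2 mm low. It touched down 2.6 mm below the expected height, the biggest difference of the three. The last picture shows it concentric and level.
- **Surroundings:** the rack is empty, and the five bystanders are within about 2 px of where they started. The look-alikes show in place in that picture, checked by eye only.

**What went wrong:** the first two tries at the body missed, because the visible fingertips end about 26 mm behind the reported TCP. The fingers went over the top of the body and into its mouth. Re-measuring showed the body had not moved, and from then on I reached deeper.

**Camera fit that failed:** once the ring covered the body, the check on the body no longer fitted. I left that result out.

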